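# Lock the reclined soap mould with the square key

## Task

Take the orange-handled square key out of its wooden stand and use it to lock the lid of the pink soap mould: turn its sunken lock clockwise as far as it goes, so that the red tongue points at the green mark. Then put the key back upright in its stand, fully down. Leave the brown mould's lock as it is, and do not knock over or push away the bottles, the jar and the spoon.

Things in the scene. Friction and masses are not known exactly. Their poses are not given: they have to be found in the camera images.
- key_handle (a point): Centre of the loose key's orange T-handle: 90 mm along its x, 20 mm along its y (the grip width), 24 mm along its z, which points up the key, away from the tip. The key starts upright in the stand, its flange on the stand's top, the handle centre 53 mm above that top
- key_tip (a point): End of the key's nose, on its axis 105 mm below the handle centre; same axes as the handle. The key ends in a 12 mm square, 13 mm long, its sides parallel to the handle's x and y, then tapers over the last 9 mm to a 7 mm square nose
- stand_top (a point): Centre of the hole's mouth in the top of the fixed wooden stand, a 60 mm cube. The hole is 20 mm square and 56 mm deep; z is up
- pink_socket (a point): Centre of the floor of the square socket in the pink mould's brass lock. z: the lock's axis, outward, 35 degrees from vertical and leaning towards the robot; x, y: parallel to the socket's sides, turning with the lock. The socket is 14 mm square and 18 mm deep, sunk in a fixed round steel collar, 42 mm inside, 50 mm outside, whose rim is 32 mm above this point along z
- pink_lock (a joint): Angle of the pink lock (rad): 0 open, 1.3 the hard stop, lid locked, red tongue pointing down the slope at the green mark. Grows clockwise as seen looking into the socket. Starts between 0 and 0.3, stays where it is left and takes about 0.15 N m to turn
- brown_socket (a point): The same point of the brown mould's lock, not to be used. Both moulds are fixed blocks about 160 x 160 mm, 160 mm high with the lock, leaning back so that face and lock look up and towards the robot; they differ only in colour and either may be on the left
- brown_lock (a joint): Angle of the brown mould's lock, as for the pink one; to be left as it is
- white_bottle: Bystander: white dropper bottle, 29 mm across, 78 mm tall; origin at the centre of its underside
- red_bottle: Bystander: red dropper bottle, 29 mm across, 78 mm tall; origin at the centre of its underside
- blue_bottle: Bystander: blue dropper bottle, 29 mm across, 78 mm tall; origin at the centre of its underside
- amber_jar: Bystander: small amber jar with black cap, 40 mm across, 70 mm tall; origin at the centre of its underside
- spoon: Bystander: steel spoon lying on the counter; origin at the centre of its underside
- key: The whole steel key, about 0.16 kg; origin at its tip, same axes as the handle. Between handle and square end runs a round stem 14 mm thick with a flange 32 mm across and 6 mm thick, its underside 53 mm below the handle centre
Not all that is in view belongs to the job. Of the things like the key, leave any that is purple; of the rest the larger one is meant.

How it is judged:
By the outcome, as a careful person would: the job done as asked, in the order asked, and still so for the second after the job is handed in, with the robot touching nothing.
It also fails if it takes over 56 s, if anything falls off the work surface, if the arm or the gripper's body presses on something with over 40 N, if the wrist force passes 120 N, or if a joint passes its speed limit or range.

## Robot

A 6-joint arm with a two-finger parallel gripper is mounted at the origin on the work surface. World frame = base frame: x ahead of the robot, y to its left, z up, the work surface at z = 0. Lengths are in m, angles in degrees, forces in N, time in s.
With the tool pointing down it reaches from about 0.4 to 0.925 m from the base axis. Payload 3.4 kg.
Tool frame: the origin (TCP) lies between the finger pads; the fingertips stand 22 mm ahead of it and the grasp point (between the pads) lies 3 mm ahead of it; z points along the fingers, y is the line along which they close (so a half turn about z gives the same grasp; the last joint's range is limited). The gripper opens to 85 mm and grips with 20 to 120 N. Pads are 22 mm wide; open, the fingers measure 114 mm over their backs; the gripper's body (76 mm by 85 mm) begins 54 mm behind the grasp point. The pads swing forward as they close: fully open they stand 13 mm farther back than shut.
Start: joints at [70.044, 17.578, 86.31, -0, 76.112, -4.211], TCP at [0.156, 0.553, 0.253] pointing down, gripper open.
Joint ranges: [-179.03, 179.03], [-60, 130.46], [8.19, 133.38], [-81.62, 261.62], [5.75, 156.47], [-153.77, 153.77]. Speed limits (degrees/s): [147.25, 147.25, 180, 180, 180, 180].

## Interface

Orientations are given as a 3x3 rotation matrix whose columns are the frame's x, y, z axes.
In Python, from station import env, optics gives the robot as it stands.
- The arm moves only by the tool play_rows, never from a script. Its argument "rows" is a list of rows, each an object with "dp": the shift along the tool's x, y, z in m, a list of three; "rot": the turn, a rotation vector about the tool's x, y, z in degrees, a list of three; "jaw": the opening, from 0 (shut) to 1 (fully open). A call has 1 to 20 rows; each row shifts and turns the commanded pose from where the row before left it, along the tool's axes as they then stand; what a row does not reach is not made up. A row lasts 1/12 s, in which the tool goes at most 41.7 mm and 7.16 degrees, less where a joint would pass 70% of its speed; a pose out of reach is approached as far as the arm can. A call with a gripper value outside its range is refused whole. The fingers move at their own pace and stop on an object; "squeeze" is the grip in N (left out, the last holds). Time passes only in rows, so rows that do not move let the fingers close. It gives the time, the measured TCP pose, the force, the opening and the grip force at its end, in the units of the state.
- env.observe(): the state, without advancing time (a new reading comes with each control period).
- optics.camera(name): name is "side" or "top" or "wrist"; returns a dict with "frame" (384x512x3 uint8, blue, green, red), "range_z" (384x512 float32, m along the optical axis (not along the pixel's ray), 0 where there is no reading), "camera_matrix" (3x3 intrinsics, pixels), "eye" and "orientation" of the camera in the world; the wrist camera has in their place "hand_eye" (4x4, takes a point from camera to tool coordinates, whose origin is the TCP and whose axes are the flange's). Camera axes: x right, y down, z forward; pixel columns grow to the right and rows downward; lengths in m; the calibration is good to about 2 mm. A picture is of the moment at which its call begins: read the wrist's pose just before it.
- env.sign_off(): hands the job in; it is judged then, once.
Trained networks look in a picture, given as the dict that the camera call returned (one of the last four; its "shot" number tells which), for a name from the list of things; names that differ only in an ending like _2 or _b are one class to them, and where a whole thing is asked for, a point or a joint stands for the part that bears it (a point fixed in the world has none). Each returns a list of dicts, best first, with "confidence" (0 to 1); they miss things now and then, are a little off and sometimes report something else, mostly with a low value. They report only what shows in the picture. A call takes as long as a camera call. They do not tell look-alikes from the thing itself.
- optics.spot_in(picture, query): "at" ([column, row] in pixels, amid what is visible of it).
- optics.masks_of(picture, query): "region" (384x512 bool, what is visible of it) and "at" ([column, row] in pixels, amid what is visible of it).
The state is a dict: "time_s": time; "joint_pos": joint angles; "joint_vel": joint speeds; "tau": joint torques, N m; "position": TCP position; "tool_rot": TCP orientation; "wrist_force": force on the tool from outside, world axes, zero at the start; "torque": the same for the moment, N m; "width": finger opening in m; "grasp_force": force on a finger pad.
Only numpy, scipy, OpenCV 4.12 (cv2) and the standard library are available. Lean on these libraries where they do the work, as an engineer would, in place of code of your own. Each camera call takes 0.05 s, during which the arm holds its last target. There are 200 camera calls.

## Working session

There is one attempt and no reset: what is moved stays moved. The work goes in short steps, Python scripts to look and compute and a tool call to move; the robot and the scene stay as the last step left them, time stands still between calls to the robot, and variables do not carry over. Pictures are saved under pics/ and viewed, at most 10 in all, crops included, and the job is handed in when it is done.

Besides the shell and the picture viewer there is one more tool, called after "Emit:" as name([rows], argument=value, ...), one row to a line, values as JSON. play_rows: Moves the arm, as the interface text tells. Its arguments: {"type":"object","properties":{"rows":{"type":"array"},"squeeze":{"type":"number"}},"required":["rows"]}

```bash
ls; mkdir -p pics; python3 - <<'E'
from station import env, optics
import cv2, numpy as np, pickle
P={}
for n in ("side","top"):
    c=optics.camera(n); P[n]=c
    print(n,c["eye"],np.round(c["orientation"],3).tolist(),c["camera_matrix"].tolist())
    for q in ("key_handle","pink_socket","brown_socket","stand_top"):
        for d in optics.spot_in(c,q)[:4]: print(q,np.round(d["at"],1),round(d["confidence"],2))
pickle.dump(P,open("p0.pkl","wb"))
cv2.imwrite("pics/a_side.png",P["side"]["frame"]); cv2.imwrite("pics/a_top.png",P["top"]["frame"])
print(env.observe())
E
```

```text
pics
side [ 0.22660772 -0.60243356  0.70749887] [[0.856, -0.35, 0.38], [-0.517, -0.579, 0.631], [-0.001, -0.736, -0.677]] [[392.65086218496236, 0.0, 257.52107031601327], [0.0, 392.65086218496236, 189.74813526375888], [0.0, 0.0, 1.0]]
key_handle [207.1 187.4] 0.78
key_handle [237.8 266.5] 0.63
key_handle [208.1 212.7] 0.62
pink_socket [317.4 209.1] 0.44
brown_socket [231.1 128.4] 0.58
stand_top [214.4 239.1] 0.96
top [0.42134583 0.00326106 1.38354225] [[-0.003, -0.995, 0.1], [-1.0, 0.003, 0.0], [-0.001, -0.1, -0.995]] [[453.94490176324604, 0.0, 252.68389359519745], [0.0, 453.94490176324604, 188.09668170326773], [0.0, 0.0, 1.0]]
key_handle [273.4 225.3] 0.65
key_handle [317.8 227.6] 0.6
pink_socket [312.6 159.6] 0.42
brown_socket [374.2 181.9] 0.49
brown_socket [182.5 162.3] 0.41
stand_top [265.3 230. ] 0.68
{'time_s': 0.5, 'joint_pos': array([ 7.00436958e+01,  1.75817109e+01,  8.63132156e+01, -6.58572242e-04,
        7.61117837e+01, -4.21063115e+00]), 'joint_vel': array([ 0.06557463, -0.08749861, -0.01831394, -0.09924063, -0.02002027,
       -0.0619486 ]), 'tau': array([ 1.64527657e-03, -4.57043481e+01, -2.52077150e+01, -1.23350455e-04,
        2.67882046e-03,  2.13183881e-05]), 'position': array([0.15605137, 0.55339936, 0.25325238]), 'tool_rot': array([[-9.62476482e-01,  2.71365107e-01, -2.94841583e-05],
       [ 2.71365109e-01,  9.62476475e-01, -1.13892677e-04],
       [-2.52868969e-06, -1.17619995e-04, -9.99999993e-01]]), 'wrist_force': array([-0.86179441,  0.24072473, -0.23101962]), 'torque': array([-0.003536  ,  0.05199918,  0.0364904 ]), 'grasp_force': 0.0, 'width': 0.08528392141624196}
```

```bash
python3 - <<'E'
import cv2,pickle,numpy as np
P=pickle.load(open("p0.pkl","rb"))
cv2.imwrite("pics/b_side.png",cv2.resize(P["side"]["frame"],(800,600),interpolation=cv2.INTER_CUBIC))
cv2.imwrite("pics/b_top.png",cv2.resize(P["top"]["frame"][100:300,130:400],(800,593),interpolation=cv2.INTER_CUBIC))
E
```

```text
(no output)
```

View pics/b_side.png

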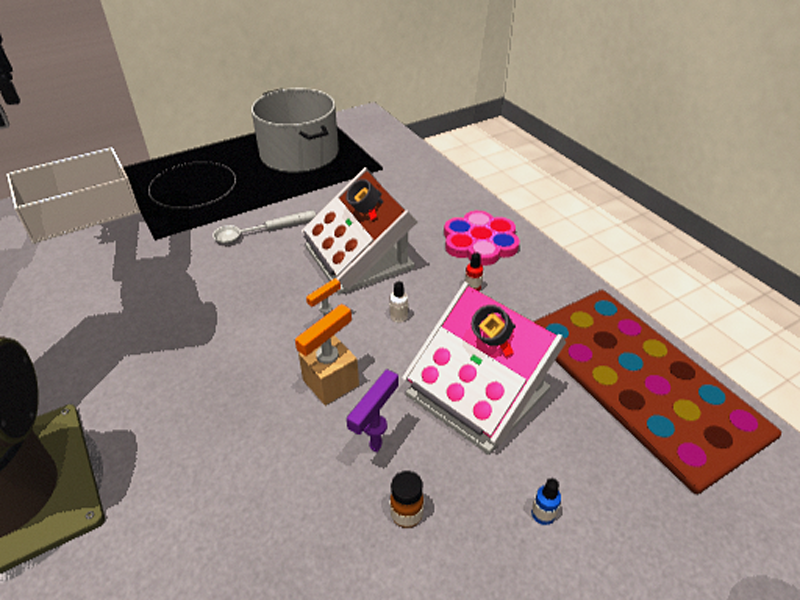

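View pics/b_top.png

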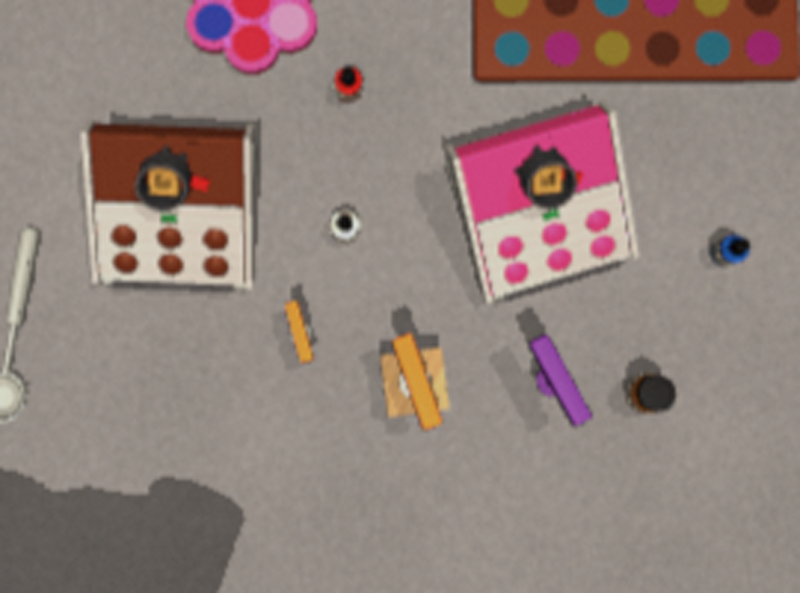

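The large orange key stands in the wood block: side picture (207,211), top picture about (271,228). There are two look-alikes. The small orange one behind it is at side (207,187), top (231,211). The purple one is at side (239,258), top (320,228) and is excluded. The pink mould is the right one, with its lock at side (315,208), top (314,160). Next I measure from both views.

```bash
cat > h.py <<'E'
import numpy as np, cv2, pickle
def world(c,T=None):
    """HxWx3 world points; T = tool pose 4x4 for wrist"""
    K=c["camera_matrix"]; z=c["range_z"]; v,u=np.mgrid[:384,:512]
    p=np.dstack([(u-K[0,2])/K[0,0]*z,(v-K[1,2])/K[1,1]*z,z])
    R,t=camRT(c,T); return p@R.T+t
def camRT(c,T=None):
    if "eye" in c: return np.array(c["orientation"]),np.array(c["eye"])
    M=T@np.array(c["hand_eye"]); return M[:3,:3],M[:3,3]
def tool(s):
    T=np.eye(4); T[:3,:3]=s["tool_rot"]; T[:3,3]=s["position"]; return T
def ray(c,px,T=None):
    K=c["camera_matrix"]; R,t=camRT(c,T)
    d=R@np.array([(px[0]-K[0,2])/K[0,0],(px[1]-K[1,2])/K[1,1],1]); return t,d/np.linalg.norm(d)
def tri(rays):
    A=sum(np.eye(3)-np.outer(d,d) for o,d in rays); b=sum((np.eye(3)-np.outer(d,d))@o for o,d in rays)
    return np.linalg.solve(A,b)
def onplane(r,p0,n): o,d=r; return o+d*(n@(p0-o))/(n@d)
def hsv(c): return cv2.cvtColor(c["frame"],cv2.COLOR_BGR2HSV)
def wood_orange(c):
    h=hsv(c); o=(h[...,0]>=8)&(h[...,0]<=20)&(h[...,1]>190)&(h[...,2]>120); return o
E
python3 - <<'E'
from h import *
P=pickle.load(open("p0.pkl","rb"))
cents={}
for n,roi in (("top",(255,300,205,250)),("side",(185,230,190,228)),):
    c=P[n]; W=world(c); m=np.zeros((384,512),bool); a,b,d,e=roi; m[d:e,a:b]=wood_orange(c)[d:e,a:b]
    k,l,s,ce=cv2.connectedComponentsWithStats(m.astype(np.uint8)); i=1+np.argmax(s[1:,4]); m=l==i
    p=W[m&(c["range_z"]>0)]; zt=np.percentile(p[:,2],90); q=p[p[:,2]>zt-.006]
    ce=q.mean(0); u,sv,vt=np.linalg.svd(q[:,:2]-ce[:2],full_matrices=False); pr=(q[:,:2]-ce[:2])@vt.T
    print(n,"n",m.sum(),"pix",s[i],"ztop",zt,"cent",ce,"ang",np.degrees(np.arctan2(vt[0,1],vt[0,0])),"ext",np.ptp(pr,axis=0))
for n,px in (("small",(231,211)),("purple",(320,228))): print(n,world(P["top"])[px[1],px[0]])
# pink face plane
for n,roi in (("top",(275,350,130,205)),("side",(255,365,180,290))):
    c=P[n]; W=world(c); h=hsv(c); m=np.zeros((384,512),bool); a,b,d,e=roi
    m[d:e,a:b]=((h[...,0]>155)&(h[...,0]<172)&(h[...,1]>140)&(h[...,2]>120)&(c["range_z"]>0))[d:e,a:b]
    p=W[m]
    for _ in range(5):
        ce=p.mean(0); nn=np.linalg.svd(p-ce,full_matrices=False)[2][2]; nn*=np.sign(nn[2]); p=p[abs((p-ce)@nn)<.004]
    print(n,"face n",nn,"tilt",np.degrees(np.arccos(nn[2])),"az",np.degrees(np.arctan2(nn[1],nn[0])),"c",ce,len(p))
    # collar: dark pixels
    dk=np.zeros_like(m); dk[d:e,a:b]=((h[...,2]<75)&(c["range_z"]>0))[d:e,a:b]
    q=W[dk]; hh=(q-ce)@nn; print("collar heights",np.percentile(hh,[5,25,50,75,90,97]), dk.sum())
    top=q[hh>np.percentile(hh,97)-.006]; print("rim mean",top.mean(0),"minmax mid",(top.min(0)+top.max(0))/2,len(top))
# stand top
for n,roi in (("top",(252,290,208,248)),("side",(188,235,218,262))):
    c=P[n];W=world(c);a,b,d,e=roi;w=W[d:e,a:b].reshape(-1,3); s=w[(w[:,2]>.05)&(w[:,2]<.07)]
    print(n,"stand",np.median(s,0),(s.min(0)+s.max(0))/2,len(s),cv2.minAreaRect(s[:,:2].astype(np.float32)*1000))
E
```

```text
top n 7 pix [270 218   3   7   7] ztop 0.12799986843271602 cent [ 0.45673238 -0.04656393  0.12556209] ang -160.37954914037138 ext [0.01734829 0.00210116]
side n 504 pix [189 195  36  33 504] ztop 0.12456401185297343 cent [ 0.43341373 -0.05055474  0.12315909] ang -161.52695036586198 ext [0.08839868 0.01969068]
small [0.48671233 0.06602782 0.08554814]
purple [ 0.43710542 -0.182174    0.12228426]
top face n [-0.47568481 -0.14068696  0.86829208] tilt 29.739228904598544 az -163.52406516444947 c [ 0.62612899 -0.16622347  0.10318508] 753
collar heights [0.01422582 0.02211854 0.02897516 0.03542931 0.03934527 0.041468  ] 153
rim mean [ 0.62377291 -0.16796192  0.1465175 ] minmax mid [ 0.62009618 -0.16845754  0.14496157] 37
side face n [-0.48971493 -0.14934572  0.85899659] tilt 30.79589413566395 az -163.04014963122896 c [ 0.61944922 -0.17822388  0.09537265] 1932
collar heights [-0.13443451 -0.00514414  0.01721677  0.03065876  0.0371254   0.03934927] 402
rim mean [ 0.61841542 -0.17473804  0.13874014] minmax mid [ 0.61708993 -0.17382241  0.14071089] 77
top stand [ 0.43541436 -0.03706123  0.06122799] [ 0.4355544  -0.04324311  0.06206527] 267 ((435.783203125, -44.33440399169922), (59.57684326171875, 59.9276237487793), 7.3015899658203125)
side stand [ 0.43133101 -0.05856613  0.05900848] [ 0.43603571 -0.05050782  0.05984117] 521 ((435.5866394042969, -47.02272415161133), (60.67762756347656, 61.82918930053711), 7.038180351257324)
```

```bash
cat >> h.py <<'E'
from scipy.spatial.transform import Rotation as Ro
def plan(T0,T1,n):
    """constant row (dp mm, rot deg) that takes T0 to T1 in n rows"""
    w=Ro.from_matrix(T0[:3,:3].T@T1[:3,:3]).as_rotvec()/n
    S=sum(T0[:3,:3]@Ro.from_rotvec(w*k).as_matrix() for k in range(n))
    dp=np.linalg.solve(S,T1[:3,3]-T0[:3,3])
    print(n,"rows dp",np.round(dp,5).tolist(),"rot",np.round(np.degrees(w),3).tolist(),"| mm",round(np.linalg.norm(dp)*1e3,1),"deg",round(np.linalg.norm(np.degrees(w)),2))
def pose(p,y,z):
    T=np.eye(4); z=np.array(z)/np.linalg.norm(z); y=y-z*(y@z); y/=np.linalg.norm(y)
    T[:3,:3]=np.c_[np.cross(y,z),y,z]; T[:3,3]=p; return T
E
python3 - <<'E'
from station import env,optics
from h import *
s=env.observe();T0=tool(s);c=optics.camera("wrist");print(np.round(c["hand_eye"],3).tolist(),c["camera_matrix"][0])
az=np.radians(16.7);t=np.radians(35);n=np.array([-np.cos(az)*np.sin(t),-np.sin(az)*np.sin(t),np.cos(t)])
y=np.array([np.cos(az),np.sin(az),0])
rim=np.array([.62,-.171,.142])
plan(T0,pose(rim+n*.17,y,-n),22)
plan(T0,pose(rim+n*.17,y,-n),26)
E
```

```text
[[-0.001, -0.947, -0.322, 0.083], [1.0, -0.001, -0.0, 0.001], [-0.0, -0.322, 0.947, -0.12], [0.0, 0.0, 0.0, 1.0]] [295.27937423   0.         255.46470294]
22 rows dp [-0.03724, -0.01377, -0.00342] rot [-1.454, -0.798, 2.532] | mm 39.9 deg 3.03
26 rows dp [-0.03155, -0.01154, -0.00288] rot [-1.23, -0.675, 2.142] | mm 33.7 deg 2.56
```

```bash
python3 - <<'E'
from station import env
from h import *
T0=tool(env.observe())
az=np.radians(16.7);t=np.radians(35);n=np.array([-np.cos(az)*np.sin(t),-np.sin(az)*np.sin(t),np.cos(t)])
y=np.array([np.cos(az),np.sin(az),0]); rim=np.array([.62,-.171,.142])
T1=pose(rim+n*.125,y,-n); plan(T0,T1,24)
dp=np.array([-.0343,-.0112,-.0022]);w=Ro.from_rotvec([-1.3,-.73,2.32],degrees=True).as_matrix()
plan(T0,T1,22)
E
```

```text
24 rows dp [-0.03456, -0.01207, -0.00133] rot [-1.332, -0.732, 2.321] | mm 36.6 deg 2.77
22 rows dp [-0.03767, -0.01324, -0.00145] rot [-1.453, -0.798, 2.532] | mm 40.0 deg 3.03
```

Emit:
play_rows([
  {"dp": [-0.0346, -0.0121, -0.0013], "rot": [-1.33, -0.73, 2.32], "jaw": 1},
  {"dp": [-0.0346, -0.0121, -0.0013], "rot": [-1.33, -0.73, 2.32], "jaw": 1},
  {"dp": [-0.0346, -0.0121, -0.0013], "rot": [-1.33, -0.73, 2.32], "jaw": 1},
  {"dp": [-0.0346, -0.0121, -0.0013], "rot": [-1.33, -0.73, 2.32], "jaw": 1},
  {"dp": [-0.0346, -0.0121, -0.0013], "rot": [-1.33, -0.73, 2.32], "jaw": 1},
  {"dp": [-0.0346, -0.0121, -0.0013], "rot": [-1.33, -0.73, 2.32], "jaw": 1},
  {"dp": [-0.0346, -0.0121, -0.0013], "rot": [-1.33, -0.73, 2.32], "jaw": 1},
  {"dp": [-0.0346, -0.0121, -0.0013], "rot": [-1.33, -0.73, 2.32], "jaw": 1},
  {"dp": [-0.0346, -0.0121, -0.0013], "rot": [-1.33, -0.73, 2.32], "jaw": 1},
  {"dp": [-0.0346, -0.0121, -0.0013], "rot": [-1.33, -0.73, 2.32], "jaw": 1},
  {"dp": [-0.0346, -0.0121, -0.0013], "rot": [-1.33, -0.73, 2.32], "jaw": 1},
  {"dp": [-0.0346, -0.0121, -0.0013], "rot": [-1.33, -0.73, 2.32], "jaw": 1},
])

```text
time_s: 1.55
position: [0.4477, 0.2278, 0.2699]
tool_rot: [[-0.709, 0.652, 0.266], [0.7, 0.695, 0.162], [-0.08, 0.302, -0.95]]
wrist_force: [0.0, 0.1, 0.3]
width: 0.0855
grasp_force: 0.0
```

Emit:
play_rows([
  {"dp": [-0.0346, -0.0121, -0.0013], "rot": [-1.33, -0.73, 2.32], "jaw": 1},
  {"dp": [-0.0346, -0.0121, -0.0013], "rot": [-1.33, -0.73, 2.32], "jaw": 1},
  {"dp": [-0.0346, -0.0121, -0.0013], "rot": [-1.33, -0.73, 2.32], "jaw": 1},
  {"dp": [-0.0346, -0.0121, -0.0013], "rot": [-1.33, -0.73, 2.32], "jaw": 1},
  {"dp": [-0.0346, -0.0121, -0.0013], "rot": [-1.33, -0.73, 2.32], "jaw": 1},
  {"dp": [-0.0346, -0.0121, -0.0013], "rot": [-1.33, -0.73, 2.32], "jaw": 1},
  {"dp": [-0.0346, -0.0121, -0.0013], "rot": [-1.33, -0.73, 2.32], "jaw": 1},
  {"dp": [-0.0346, -0.0121, -0.0013], "rot": [-1.33, -0.73, 2.32], "jaw": 1},
  {"dp": [-0.0346, -0.0121, -0.0013], "rot": [-1.33, -0.73, 2.32], "jaw": 1},
  {"dp": [-0.0346, -0.0121, -0.0013], "rot": [-1.33, -0.73, 2.32], "jaw": 1},
  {"dp": [-0.0346, -0.0121, -0.0013], "rot": [-1.33, -0.73, 2.32], "jaw": 1},
  {"dp": [-0.0346, -0.0121, -0.0013], "rot": [-1.33, -0.73, 2.32], "jaw": 1},
  {"dp": [0, 0, 0], "rot": [0, 0, 0], "jaw": 1},
  {"dp": [0, 0, 0], "rot": [0, 0, 0], "jaw": 1},
  {"dp": [0, 0, 0], "rot": [0, 0, 0], "jaw": 1},
])

```text
time_s: 2.8
position: [0.5515, -0.1925, 0.2434]
tool_rot: [[-0.288, 0.786, 0.548], [0.958, 0.235, 0.165], [0.001, 0.572, -0.82]]
wrist_force: [-0.0, -0.1, -0.3]
width: 0.0855
grasp_force: 0.0
```

```bash
python3 - <<'E'
from station import env,optics
from h import *
s=env.observe();T=tool(s);c=optics.camera("wrist");c2=optics.camera("wrist")
print(s["time_s"],np.round(s["joint_pos"],1),np.round(s["position"],4),np.round(s["tool_rot"],3).tolist(),np.abs(s["joint_vel"]).max())
pickle.dump((c,T),open("lock1.pkl","wb"))
for d in optics.spot_in(c,"pink_socket"): print(d["at"],d["confidence"])
cv2.imwrite("pics/lock1.png",cv2.resize(c["frame"],(800,600),interpolation=cv2.INTER_CUBIC))
E
```

```text
2.8 [-40.3  11.1 107.8  40.2  48.1 -81.1] [ 0.5515 -0.1925  0.2434] [[-0.288, 0.786, 0.548], [0.958, 0.235, 0.165], [0.001, 0.572, -0.82]] 1.8237037088709873
[254.2, 183.8] 0.61
```

View pics/lock1.png

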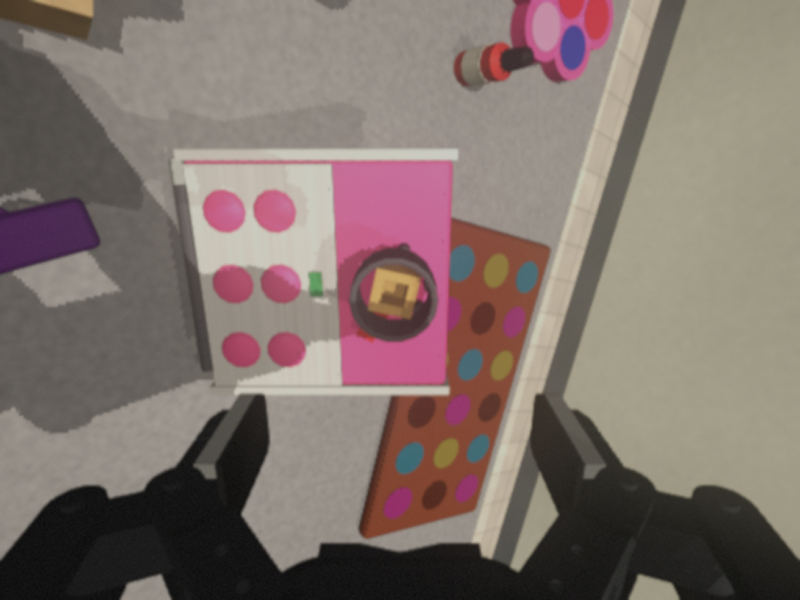

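The wrist view shows the pink lock at about (252,188) px, the red tongue at (234,214) and the green mark at (202,182). The tongue is still about 60 degrees counter-clockwise of the mark. I go closer for a sharper second view.

Emit:
play_rows([
  {"dp": [-0.007, 0, 0.02], "rot": [0, 0, 0], "jaw": 1},
  {"dp": [-0.007, 0, 0.02], "rot": [0, 0, 0], "jaw": 1},
  {"dp": [-0.007, 0, 0.02], "rot": [0, 0, 0], "jaw": 1},
  {"dp": [-0.007, 0, 0.02], "rot": [0, 0, 0], "jaw": 1},
  {"dp": [0, 0, 0], "rot": [0, 0, 0], "jaw": 1},
  {"dp": [0, 0, 0], "rot": [0, 0, 0], "jaw": 1},
  {"dp": [0, 0, 0], "rot": [0, 0, 0], "jaw": 1},
])

```text
time_s: 3.53
position: [0.6038, -0.2048, 0.1786]
tool_rot: [[-0.29, 0.785, 0.548], [0.957, 0.237, 0.166], [0.0, 0.573, -0.82]]
wrist_force: [-0.2, 0.4, 0.6]
width: 0.0852
grasp_force: 0.0
```

```bash
python3 - <<'E'
from station import env,optics
from h import *
s=env.observe();T=tool(s);c=optics.camera("wrist")
print(s["time_s"],np.round(s["joint_pos"],1),np.round(s["position"],4),np.abs(s["joint_vel"]).max())
pickle.dump((c,T),open("lock2.pkl","wb"))
for d in optics.spot_in(c,"pink_socket"): print(d["at"],d["confidence"])
cv2.imwrite("pics/lock2.png",cv2.resize(c["frame"][110:260,155:355],(800,600),interpolation=cv2.INTER_CUBIC))
# analysis: face plane
W=world(c,T);h=hsv(c);z=c["range_z"]
m=(h[...,0]>155)&(h[...,0]<172)&(h[...,1]>140)&(h[...,2]>110)&(z>0); m[:,400:]=0;m[:90]=0
p=W[m]
for _ in range(8):
    ce=np.median(p,0) if _==0 else p.mean(0); nn=np.linalg.svd(p-ce,full_matrices=False)[2][2]; nn*=np.sign(nn[2]); p=p[abs((p-ce)@nn)<(.01 if _<3 else .003)]
print("face",nn,np.degrees(np.arccos(nn[2])),np.degrees(np.arctan2(nn[1],nn[0])),ce,len(p))
n=-T[:3,2]; hh=(W-ce)@n
q=W[180:200,240:270]; print(np.round(hh[110:260:6,155:355:8]*1e3).astype(int))
E
```

```text
3.5333 [-37.5  19.7 106.9  45.4  40.8 -86.3] [ 0.6038 -0.2048  0.1786] 0.9809462554310605
[249.9, 181.4] 0.73
face [-0.02191851 -0.52869029  0.84853177] 31.94766658562316 -92.37401661171602 [ 0.59925737 -0.22039705  0.07781273] 468
[[    1     0    -1    -1     0    -5    -6    -4    -6    -5    -5    -5
     -5    -4    -4    -6    -5    -5    -7  -187  -194  -203  -211  -221
   -230]
 [    1    -1    -1     0    -1    -5    -6    -5    -6    -5    -4    -5
     -5    -6    -5    -6    -5    -7    -5  -186  -195  -204  -211  -221
   -233]
 [   -1    -1     0     0    -1    -5    -6    -5    -4    -5    -6    -5
     -6    -6    -6    -5    -6    -6    -7  -188  -196  -204  -214  -223
   -231]
 [   -1     0    -1     0    -1    -6    -5    -6    -5    -6    -6    -4
     -5    -6    -5    -6    -5    -4    -7  -187  -197  -205  -213  -224
   -234]
 [    1     0    -1     0     0    -3    -4    -6    -6   197    -6    -5
     -6    -6    -6    -5    -6    -6    -8  -164  -173  -206  -215  -225
   -234]
 [    0    -1     1     0     0    -3    -4    -4    -5    -6    -5    -6
     -6  
[... 2357 characters left out ...]
-4    -5    -5    -5    -5  -161  -168  -179  -188  -199  -207
   -249]
 [    3     3    -2    -1    -1    -1    -4    -6    -5    -5    -5    -5
     -5    -4    -5    -6    -4    -6  -159  -169  -178  -188  -197  -207
   -249]
 [    3     2     1    -1     0    -1    -6    -6    -6    -5    -5    -5
     -4    -6    -5    -5    -4    -5  -161  -169  -178  -190  -198  -209
  -1455]
 [    3     0    -1     0    -1     1    -7    -6    -5    -5    -6    -4
     -5    -5    -5    -5    -6    -6  -161  -169  -180  -189  -197  -210
  -1455]
 [   74    75    -1     0     0    -1    -6    -5    -5    -6    -5    -5
     -6    -6    -4    -6    -6    -7  -161  -171  -180  -189  -200  -211
     74]]
```

View pics/lock2.png

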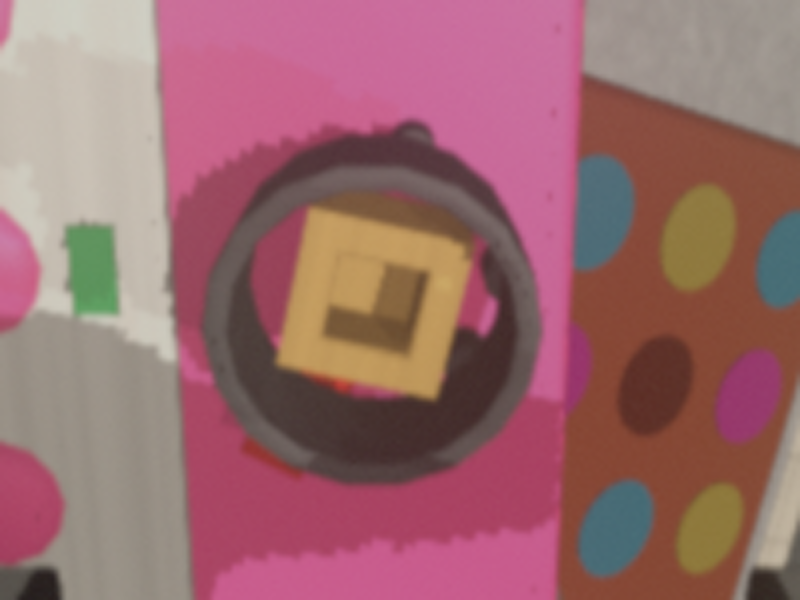

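Clear view of the lock in crop lock2. The brass square is centred near (373,302) crop = (248,185) px. The collar is round it, the green mark is at (92,268) crop, and the red tongue is at (270,455) crop. The depths agree with the text: rim 14 mm above the brass, floor 18 mm below it.

```bash
python3 - <<'E'
from h import *
from scipy.optimize import least_squares
out=[]
for f in ("lock1.pkl","lock2.pkl"):
    c,T=pickle.load(open(f,"rb")); W=world(c,T);h=hsv(c);z=c["range_z"]
    m=(h[...,0]>155)&(h[...,0]<175)&(h[...,1]>90)&(z>0); m[:,:200]=0;m[:,300:]=0;m[:100]=0;m[260:]=0
    p=W[m]; n=-T[:3,2]
    d=(p-np.median(p,0))@n; p=p[abs(d-np.median(d))<.004]
    for _ in range(6):
        ce=p.mean(0); n=np.linalg.svd(p-ce,full_matrices=False)[2][2]; n*=np.sign(n[2]); p=p[abs((p-ce)@n)<.0025]
    print(f,"tilt",np.degrees(np.arccos(n[2])),"az",np.degrees(np.arctan2(n[1],n[0])),len(p))
    hh=(W-ce)@n; hz=np.array([-n[1],n[0],0]);hz/=np.linalg.norm(hz); up=np.cross(n,hz) # frame hz,up?,n
    near=np.zeros_like(m); near[120:250,190:310]=1
    rim=near&(hh>.037)&(hh<.044); R=W[rim]; print("rim h",np.median(hh[rim]),rim.sum())
    uv=np.c_[(R-ce)@hz,(R-ce)@up]
    s=least_squares(lambda x:np.hypot(uv[:,0]-x[0],uv[:,1]-x[1])-x[2],[*uv.mean(0),.023],loss="soft_l1",f_scale=.001).x
    print("circle",s)
    axis0=ce+s[0]*hz+s[1]*up; rimc=axis0+n*np.median(hh[rim])
    br=near&(abs(hh-.0255)<.004)&(h[...,0]>12)&(h[...,0]<28)&(h[...,1]>80)&(h[...,2]>110)
    B=W[br]; hb=np.median(hh[br]); uv=np.c_[(B-ce)@hz,(B-ce)@up]; uv=uv[np.hypot(*(uv-s[:2]).T)<.018]
    r=cv2.minAreaRect((uv*1000).astype(np.float32)); print("brass h",hb,"rect",r, "rim centre uv",s[:2]*1e3)
    th=np.radians(r[2]); sx=np.cos(th)*hz+np.sin(th)*up
    bc=ce+r[0][0]/1e3*hz+r[0][1]/1e3*up
    print("floor from rim",rimc-.032*n,"from brass",bc+n*(hb-.018),"floor h",np.percentile(hh[near&(hh>.004)&(hh<.012)],[10,50]))
    fl=near&(abs(hh-(hb-.018))<.002); 
    # tongue
    red=near&((h[...,0]<6)|(h[...,0]>176))&(h[...,1]>170)&(h[...,2]>60)&(hh<.02)
    g=(h[...,0]>45)&(h[...,0]<80)&(h[...,1]>100)&(abs(hh)<.02)
    for nm,mm in (("red",red),("green",g)):
        if mm.sum(): 
            q=np.median(W[mm],0)-axis0; print(nm,mm.sum(),"angle deg (ccw from hz)",np.degrees(np.arctan2(q@up,q@hz)),"r",np.hypot(q@up,q@hz))
    print("side dir",sx,"up",up,"hz",hz,"n",n)
E
```

```text
lock1.pkl tilt 34.829570757971 az -163.310174215117 7454
rim h 0.03982423369079269 781
circle [0.0112403  0.00079442 0.02266964]
brass h 0.025937916298372245 rect ((11.517613410949707, 0.9662380218505859), (25.75601577758789, 26.153465270996094), 76.94278717041016) rim centre uv [11.2403019   0.79441617]
floor from rim [ 0.63276789 -0.16494429  0.1143516 ] from brass [ 0.63292044 -0.16518806  0.11454305] floor h [0.00430988 0.00510473]
side dir [0.83082884 0.01323994 0.55637051] up [0.78627483 0.23574157 0.57113729] hz [ 0.28719043 -0.95787351  0.        ] n [-0.54707728 -0.16402517  0.82085455]
lock2.pkl tilt 34.81674377639248 az -163.29216162425806 9795
rim h 0.03981436212995619 1738
circle [-1.44891185e-03  6.35711728e-05  2.25982814e-02]
brass h 0.026013714234716018 rect ((-0.9426765441894531, 0.1730051040649414), (25.808441162109375, 26.580556869506836), 76.7171630859375) rim centre uv [-1.44891185  0.06357117]
floor from rim [ 0.63277627 -0.16491577  0.11438752] from brass [ 0.63289885 -0.16540753  0.11461367] floor h [0.00439363 0.00533006]
red 4 angle deg (ccw from hz) -17.124507090943855 r 0.022140845429027795
green 7 angle deg (ccw from hz) -81.98218919339612 r 0.04921602668699027
side dir [0.83134075 0.00965274 0.55567921] up [0.78632312 0.2360255  0.57095351] hz [ 0.28749155 -0.95778317  0.        ] n [-0.54684967 -0.16414431  0.82098239]
```

```bash
python3 - <<'E'
from station import env
from h import *
T0=tool(env.observe()); T0[:3,3]-=.09*T0[:3,2]
a=np.radians(-71.5); plan(T0,pose(np.array([.434,-.049,.245]),np.array([np.cos(a),np.sin(a),0]),[0,0,-1]),16)
E
```

```text
16 rows dp [0.00719, -0.01235, -0.00299] rot [1.734, -1.677, 5.331] | mm 14.6 deg 5.85
```

Emit:
play_rows([
  {"dp": [0, 0, -0.03], "rot": [0, 0, 0], "jaw": 1},
  {"dp": [0, 0, -0.03], "rot": [0, 0, 0], "jaw": 1},
  {"dp": [0, 0, -0.03], "rot": [0, 0, 0], "jaw": 1},
])

```text
time_s: 3.88
position: [0.5533, -0.2206, 0.2531]
tool_rot: [[-0.288, 0.785, 0.548], [0.958, 0.236, 0.165], [0.0, 0.572, -0.82]]
wrist_force: [0.2, -0.1, 0.8]
width: 0.0854
grasp_force: 0.0
```

Emit:
play_rows([
  {"dp": [0.0072, -0.0123, -0.003], "rot": [1.73, -1.68, 5.33], "jaw": 1},
  {"dp": [0.0072, -0.0123, -0.003], "rot": [1.73, -1.68, 5.33], "jaw": 1},
  {"dp": [0.0072, -0.0123, -0.003], "rot": [1.73, -1.68, 5.33], "jaw": 1},
  {"dp": [0.0072, -0.0123, -0.003], "rot": [1.73, -1.68, 5.33], "jaw": 1},
  {"dp": [0.0072, -0.0123, -0.003], "rot": [1.73, -1.68, 5.33], "jaw": 1},
  {"dp": [0.0072, -0.0123, -0.003], "rot": [1.73, -1.68, 5.33], "jaw": 1},
  {"dp": [0.0072, -0.0123, -0.003], "rot": [1.73, -1.68, 5.33], "jaw": 1},
  {"dp": [0.0072, -0.0123, -0.003], "rot": [1.73, -1.68, 5.33], "jaw": 1},
  {"dp": [0.0072, -0.0123, -0.003], "rot": [1.73, -1.68, 5.33], "jaw": 1},
  {"dp": [0.0072, -0.0123, -0.003], "rot": [1.73, -1.68, 5.33], "jaw": 1},
  {"dp": [0.0072, -0.0123, -0.003], "rot": [1.73, -1.68, 5.33], "jaw": 1},
  {"dp": [0.0072, -0.0123, -0.003], "rot": [1.73, -1.68, 5.33], "jaw": 1},
  {"dp": [0.0072, -0.0123, -0.003], "rot": [1.73, -1.68, 5.33], "jaw": 1},
  {"dp": [0.0072, -0.0123, -0.003], "rot": [1.73, -1.68, 5.33], "jaw": 1},
  {"dp": [0.0072, -0.0123, -0.003], "rot": [1.73, -1.68, 5.33], "jaw": 1},
  {"dp": [0.0072, -0.0123, -0.003], "rot": [1.73, -1.68, 5.33], "jaw": 1},
  {"dp": [0, 0, 0], "rot": [0, 0, 0], "jaw": 1},
  {"dp": [0, 0, 0], "rot": [0, 0, 0], "jaw": 1},
  {"dp": [0, 0, 0], "rot": [0, 0, 0], "jaw": 1},
])

```text
time_s: 5.47
position: [0.4343, -0.0501, 0.2447]
tool_rot: [[0.948, 0.318, 0.001], [0.318, -0.948, -0.001], [0.0, 0.001, -1.0]]
wrist_force: [-0.4, -0.2, -0.2]
width: 0.0855
grasp_force: 0.0
```

```bash
python3 - <<'E'
from station import env,optics
from h import *
s=env.observe();T=tool(s);c=optics.camera("wrist")
print(s["time_s"],np.round(s["joint_pos"],1),np.round(s["position"],4),np.round(s["tool_rot"],3).tolist())
pickle.dump((c,T),open("key1.pkl","wb"))
for d in optics.spot_in(c,"key_handle"): print(np.round(d["at"]),d["confidence"])
cv2.imwrite("pics/key1.png",cv2.resize(c["frame"],(800,600),interpolation=cv2.INTER_CUBIC))
W=world(c,T);h=hsv(c);z=c["range_z"]
o=wood_orange(c)
k,l,st,_=cv2.connectedComponentsWithStats(o.astype(np.uint8))
for i in np.argsort(-st[1:,4])[:4]+1:
    m=(l==i)&(z>0)
    if not m.any(): continue
    p=W[m]; zt=np.percentile(p[:,2],80); q=p[abs(p[:,2]-zt)<.004]
    print(st[i],"ztop",np.median(q[:,2]),cv2.minAreaRect((q[:,:2]*1000).astype(np.float32)))
    ce=q.mean(0); nn=np.linalg.svd(q-ce,full_matrices=False)[2][2]; print("top normal",nn*np.sign(nn[2]))
near=(abs(W[...,2]-.06)<.006)&(np.hypot(W[...,0]-.435,W[...,1]+.047)<.05)
q=W[near]; print("stand",np.median(q[:,2]),cv2.minAreaRect((q[:,:2]*1000).astype(np.float32)),len(q))
E
```

```text
5.4667 [-1.210e+01  6.900e+00  1.023e+02 -1.000e-01  7.080e+01  5.940e+01] [ 0.4343 -0.0501  0.2447] [[0.948, 0.318, 0.001], [0.318, -0.948, -0.001], [0.0, 0.001, -1.0]]
[251. 184.] 0.9
[382. 216.] 0.69
[153.  91.] 0.68
stand 0.058882979339481833 ((435.1085205078125, -44.52861404418945), (60.3184814453125, 60.15117645263672), 7.335329532623291) 1745
```

View pics/key1.png

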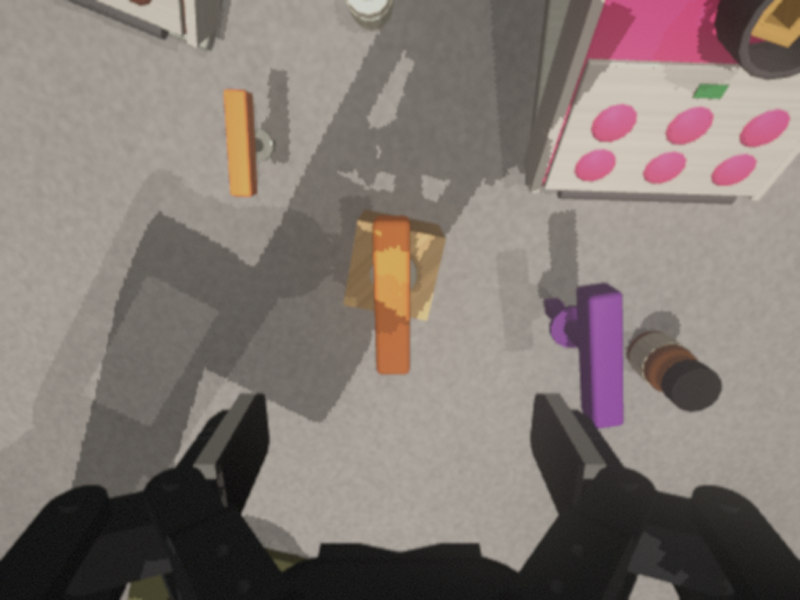

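The large orange handle in the stand is centred at (392,295) in the enlarged view, (251,189) px. It is larger than the small orange one at (240,142) enlarged, and the purple one at (600,355) is excluded, so this is the key meant. I measure its pose by height.

```bash
python3 - <<'E'
from h import *
c,T=pickle.load(open("key1.pkl","rb")); W=world(c,T)
near=(W[...,2]>.112)&(W[...,2]<.14)&(np.hypot(W[...,0]-.434,W[...,1]+.05)<.06)&(c["range_z"]>0)
q=W[near]; print(len(q),"ztop",np.percentile(q[:,2],[5,50,95]))
q=q[abs(q[:,2]-np.median(q[:,2]))<.004]
print(cv2.minAreaRect((q[:,:2]*1000).astype(np.float32)))
nn=np.linalg.svd(q-q.mean(0),full_matrices=False)[2]; print(q.mean(0),nn[2]*np.sign(nn[2,2]),nn[0],np.degrees(np.arctan2(nn[0,1],nn[0,0])))
loc=(q-T[:3,3])@T[:3,:3]; print("tool-frame range",np.percentile(loc,[1,99],axis=0))
E
```

```text
2316 ztop [0.12113722 0.12362965 0.12480739]
((435.71771240234375, -44.22789764404297), (88.75994110107422, 19.919214248657227), 18.95123291015625)
[ 0.43837626 -0.043548    0.12351221] [ 0.00535834 -0.01073623  0.99992801] [-0.94585838 -0.32457575  0.00158362] -161.0601013403881
tool-frame range [[-0.03976463 -0.01496874  0.11946066]
 [ 0.04687542  0.00479164  0.12439652]]
```

```bash
python3 - <<'E'
from station import env
from h import *
T0=tool(env.observe()); a=np.radians(-71.05); y=np.array([np.cos(a),np.sin(a),0])
T1=pose(np.array([.4357,-.0442,.115]),y,[0,0,-1]); plan(T0,T1,6); plan(T0,T1,1)
E
```

```text
6 rows dp [0.00058, -0.00086, 0.02158] rot [0.007, 0.004, -0.079] | mm 21.6 deg 0.08
1 rows dp [0.00349, -0.00522, 0.1295] rot [0.044, 0.024, -0.472] | mm 129.7 deg 0.47
```

Emit:
play_rows([
  {"dp": [0.0035, -0.0052, 0.01], "rot": [0, 0, -0.5], "jaw": 1},
  {"dp": [0, 0, 0.02], "rot": [0, 0, 0], "jaw": 1},
  {"dp": [0, 0, 0.02], "rot": [0, 0, 0], "jaw": 1},
  {"dp": [0, 0, 0.02], "rot": [0, 0, 0], "jaw": 1},
  {"dp": [0, 0, 0.02], "rot": [0, 0, 0], "jaw": 1},
  {"dp": [0, 0, 0.02], "rot": [0, 0, 0], "jaw": 1},
  {"dp": [0, 0, 0.0195], "rot": [0, 0, 0], "jaw": 1},
  {"dp": [0, 0, 0], "rot": [0, 0, 0], "jaw": 1},
  {"dp": [0, 0, 0], "rot": [0, 0, 0], "jaw": 1},
  {"dp": [0, 0, 0], "rot": [0, 0, 0], "jaw": 0.3},
  {"dp": [0, 0, 0], "rot": [0, 0, 0], "jaw": 0},
  {"dp": [0, 0, 0], "rot": [0, 0, 0], "jaw": 0},
  {"dp": [0, 0, 0], "rot": [0, 0, 0], "jaw": 0},
  {"dp": [0, 0, 0], "rot": [0, 0, 0], "jaw": 0},
  {"dp": [0, 0, 0], "rot": [0, 0, 0], "jaw": 0},
  {"dp": [0, 0, 0], "rot": [0, 0, 0], "jaw": 0},
  {"dp": [0, 0, 0], "rot": [0, 0, 0], "jaw": 0},
  {"dp": [0, 0, 0], "rot": [0, 0, 0], "jaw": 0},
], squeeze=80)

```text
time_s: 7.07
position: [0.437, -0.0437, 0.1156]
tool_rot: [[0.946, 0.325, 0.001], [0.325, -0.946, -0.001], [0.0, 0.001, -1.0]]
wrist_force: [-0.1, -0.1, 5.3]
width: 0.0187
grasp_force: 77.9
```

Emit:
play_rows([
  {"dp": [0, 0, -0.01], "rot": [0, 0, 0], "jaw": 0},
  {"dp": [0, 0, -0.02], "rot": [0, 0, 0], "jaw": 0},
  {"dp": [0, 0, -0.02], "rot": [0, 0, 0], "jaw": 0},
  {"dp": [0, 0, -0.02], "rot": [0, 0, 0], "jaw": 0},
  {"dp": [0, 0, -0.02], "rot": [0, 0, 0], "jaw": 0},
  {"dp": [0, 0, -0.02], "rot": [0, 0, 0], "jaw": 0},
  {"dp": [0, 0, -0.02], "rot": [0, 0, 0], "jaw": 0},
  {"dp": [0, 0, 0], "rot": [0, 0, 0], "jaw": 0},
  {"dp": [0, 0, 0], "rot": [0, 0, 0], "jaw": 0},
  {"dp": [0, 0, 0], "rot": [0, 0, 0], "jaw": 0},
], squeeze=120)

```text
time_s: 7.9
position: [0.4357, -0.0434, 0.244]
tool_rot: [[0.946, 0.325, -0.002], [0.325, -0.946, -0.0], [-0.002, -0.001, -1.0]]
wrist_force: [-0.7, 0.6, -1.3]
width: 0.0185
grasp_force: 117.3
```

```bash
python3 - <<'E'
from station import env,optics
from h import *
s=env.observe();T=tool(s);c=optics.camera("wrist");sd=optics.camera("side")
print(s["time_s"],np.round(s["joint_pos"],1),np.round(s["position"],4),s["width"])
pickle.dump((c,sd,T),open("held.pkl","wb"))
K=c["camera_matrix"]
def px(P,c):
    R,t=camRT(c,T); q=R.T@((T@[*P,1])[:3]-t); return q[:2]/q[2]*K0(c)[0]+K0(c)[1],q[2]
def K0(c): k=c["camera_matrix"]; return k[0,0],k[:2,2]
for x,z in ((0,.004),(0,.057),(0,.087),(0,.109),(-.0014,.109)): print(x,z,px((x,0,z),c),px((x,0,z),sd))
for q in ("key_tip","key_handle"):
    for cc in (c,sd):
        for d in optics.spot_in(cc,q)[:3]: print(q,cc["shot"],d["at"],d["confidence"])
A=cv2.resize(c["frame"][110:290,170:340],(380,402),interpolation=cv2.INTER_CUBIC)
u,v=px((0,0,.06),sd)[0].astype(int); B=cv2.resize(sd["frame"][v-60:v+60,u-60:u+60],(402,402),interpolation=cv2.INTER_CUBIC); print(u,v)
cv2.imwrite("pics/held.png",np.hstack([A,B]))
E
```

```text
7.9 [-11.2   7.1 102.2  -0.   70.8  59.9] [ 0.4357 -0.0434  0.244 ] 0.018480965361355066
0 0.004 (array([257.485853  , 274.94701223]), np.float64(0.14395825945197424)) (array([200.2686002 , 162.13643566]), np.float64(0.7484229631915983))
0 0.057 (array([256.96941282, 228.01697651]), np.float64(0.1941407793126334)) (array([202.8675115 , 182.95674451]), np.float64(0.7842402294555606))
0 0.087 (array([256.78031686, 210.83341805]), np.float64(0.22254597923376124)) (array([204.23602869, 193.92016239]), np.float64(0.8045141537559166))
0 0.109 (array([256.66969986, 200.78141224]), np.float64(0.24337645917592163)) (array([205.19656667, 201.61519122]), np.float64(0.8193816982428442))
-0.0014 0.109 (array([256.6690561 , 202.37365932]), np.float64(0.24382684568630694)) (array([204.71483416, 201.97441504]), np.float64(0.8185901720774248))
key_tip 8 [257.3, 262.1] 0.82
key_tip 8 [386.1, 225.1] 0.82
key_tip 8 [257.1, 165.6] 0.66
key_tip 9 [198.4, 177.3] 0.93
key_tip 9 [241.0, 261.4] 0.62
key_tip 9 [212.8, 190.9] 0.48
key_handle 8 [255.6, 261.5] 0.78
key_handle 8 [160.8, 91.5] 0.76
key_handle 8 [391.0, 222.1] 0.59
key_handle 9 [238.4, 264.5] 0.72
key_handle 9 [195.4, 171.9] 0.62
key_handle 9 [209.0, 188.9] 0.57
203 184
```

View pics/held.png

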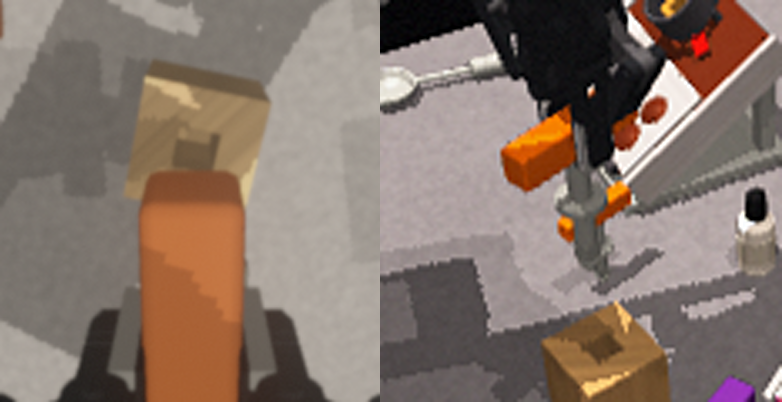

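Right crop: the held key hangs straight from the gripper. Its flange is at (203,184) side px and its tip near (206,202), as predicted; the thin piece below belongs to the small key behind. Next I check the held axis in tool coordinates with the side depth and plan the approach.

```bash
python3 - <<'E'
from station import env
from h import *
c,sd,T=pickle.load(open("held.pkl","rb"))
L=(world(sd)-T[:3,3])@T[:3,:3]
m=(np.hypot(L[...,0],L[...,1])<.025)&(L[...,2]>.018)&(L[...,2]<.125)&(sd["range_z"]>0)
p=L[m]
for a,b in ((.02,.03),(.03,.045),(.05,.06),(.06,.075),(.075,.09),(.09,.1),(.1,.115)):
    q=p[(p[:,2]>a)&(p[:,2]<b)]; print(a,b,len(q),np.round((q.min(0)+q.max(0))/2*1e3,1) if len(q) else "",np.round(np.ptp(q,axis=0)*1e3,1) if len(q) else "")
print("max z",np.sort(p[:,2])[-5:])
# lock approach
n=np.array([-.547,-.1641,.8209]);n/=np.linalg.norm(n);hz=np.array([-n[1],n[0],0]);hz/=np.linalg.norm(hz);up=np.cross(n,hz)
S=np.array([.6329,-.1652,.1145])
a=np.radians(-13.2); y=np.cos(a)*hz+np.sin(a)*up
Tp=pose(S,y,-n); 
tip=np.array([-.001,0,.108])
T0=tool(env.observe())
T1=Tp.copy();T1[:3,3]=S+n*.075-Tp[:3,:3]@tip
print(T1); plan(T0,T1,16)
# intermediate path heights of tip
E
```

```text
0.02 0.03 18 [-4.3  8.4 25.4] [12.4 16.9  9.2]
0.03 0.045 41 [-4.2  4.7 37.6] [12.3 11.  14.7]
0.05 0.06 115 [-2.2  2.1 53.6] [31.8 31.7  7.2]
0.06 0.075 24 [-3.5  3.4 69.1] [12.5 13.  10.3]
0.075 0.09 40 [-3.7  4.3 82.5] [13.2 10.3 14.6]
0.09 0.1 29 [-3.1  3.6 94.9] [12.2 12.1  8.8]
0.1 0.115 12 [ -2.5   3.4 104.1] [9.9 9.7 8.1]
max z [0.10507451 0.10518998 0.10525692 0.1060194  0.1081477 ]
[[ 0.83111577  0.10020952  0.546996    0.53363085]
 [ 0.01092942 -0.98638336  0.1640988  -0.19521915]
 [ 0.55599202 -0.13040675 -0.820894    0.26527959]
 [ 0.          0.          0.          1.        ]]
16 rows dp [0.00435, 0.01052, -0.00071] rot [0.207, 2.182, 0.935] | mm 11.4 deg 2.38
```

Emit:
play_rows([
  {"dp": [0.0044, 0.0105, -0.0007], "rot": [0.21, 2.18, 0.93], "jaw": 0},
  {"dp": [0.0044, 0.0105, -0.0007], "rot": [0.21, 2.18, 0.93], "jaw": 0},
  {"dp": [0.0044, 0.0105, -0.0007], "rot": [0.21, 2.18, 0.93], "jaw": 0},
  {"dp": [0.0044, 0.0105, -0.0007], "rot": [0.21, 2.18, 0.93], "jaw": 0},
  {"dp": [0.0044, 0.0105, -0.0007], "rot": [0.21, 2.18, 0.93], "jaw": 0},
  {"dp": [0.0044, 0.0105, -0.0007], "rot": [0.21, 2.18, 0.93], "jaw": 0},
  {"dp": [0.0044, 0.0105, -0.0007], "rot": [0.21, 2.18, 0.93], "jaw": 0},
  {"dp": [0.0044, 0.0105, -0.0007], "rot": [0.21, 2.18, 0.93], "jaw": 0},
  {"dp": [0.0044, 0.0105, -0.0007], "rot": [0.21, 2.18, 0.93], "jaw": 0},
  {"dp": [0.0044, 0.0105, -0.0007], "rot": [0.21, 2.18, 0.93], "jaw": 0},
  {"dp": [0.0044, 0.0105, -0.0007], "rot": [0.21, 2.18, 0.93], "jaw": 0},
  {"dp": [0.0044, 0.0105, -0.0007], "rot": [0.21, 2.18, 0.93], "jaw": 0},
  {"dp": [0.0044, 0.0105, -0.0007], "rot": [0.21, 2.18, 0.93], "jaw": 0},
  {"dp": [0.0044, 0.0105, -0.0007], "rot": [0.21, 2.18, 0.93], "jaw": 0},
  {"dp": [0.0044, 0.0105, -0.0007], "rot": [0.21, 2.18, 0.93], "jaw": 0},
  {"dp": [0.0044, 0.0105, -0.0007], "rot": [0.21, 2.18, 0.93], "jaw": 0},
  {"dp": [0, 0, 0], "rot": [0, 0, 0], "jaw": 0},
  {"dp": [0, 0, 0], "rot": [0, 0, 0], "jaw": 0},
  {"dp": [0, 0, 0], "rot": [0, 0, 0], "jaw": 0},
])

```text
time_s: 9.78
position: [0.5344, -0.1943, 0.2658]
tool_rot: [[0.831, 0.102, 0.546], [0.012, -0.986, 0.166], [0.556, -0.131, -0.821]]
wrist_force: [0.0, -0.6, -0.6]
width: 0.0184
grasp_force: 117.5
```

```bash
cat > lk.py <<'E'
from h import *
n=np.array([-.547,-.1641,.8209]);n/=np.linalg.norm(n);hz=np.array([-n[1],n[0],0]);hz/=np.linalg.norm(hz);up=np.cross(n,hz)
S=np.array([.6329,-.1652,.1145]); tip=np.array([-.001,0,.108])
def rep(s,deg):
    """tip relative to the lock (hz,up,n mm), tool-y angle, axis error, and rows to correct at the angle deg"""
    T=tool(s); d=(T@[*tip,1])[:3]-S; y=T[:3,1]; z=T[:3,2]
    F=s["wrist_force"]; M=s["torque"]
    print("t",round(s["time_s"],2),"tip hz,up,n mm",np.round([d@hz*1e3,d@up*1e3,d@n*1e3],1),"yang",round(np.degrees(np.arctan2(y@up,y@hz)),2),"axis err",round(np.degrees(np.arccos(-z@n)),2),
     "F",np.round([F@hz,F@up,F@n],1),"M",np.round([M@hz,M@up,M@n],2),"j",np.round(s["joint_pos"],1))
    a=np.radians(deg); T1=pose(S,np.cos(a)*hz+np.sin(a)*up,-n); T1[:3,3]=S+n*(d@n)-T1[:3,:3]@tip
    plan(T,T1,1)
E
python3 - <<'E'
from station import env,optics
from lk import *
rep(env.observe(),-13.2)
w=optics.camera("wrist"); t=optics.camera("side")
cv2.imwrite("pics/pre.png",np.hstack([cv2.resize(w["frame"][120:300,170:340],(378,400)),cv2.resize(t["frame"][140:240,255:355],(400,400),interpolation=cv2.INTER_CUBIC)]))
E
```

```text
t 9.78 tip hz,up,n mm [-0.8  1.1 74.9] yang -13.13 axis err 0.1 F [ 0.6 -0.5 -0.4] M [-0.39  0.01 -0.01] j [-42.    8.5 107.1  38.6  51.5  23.2]
1 rows dp [-0.00095, 0.00086, -0.0] rot [-0.095, 0.039, 0.073] | mm 1.3 deg 0.13
```

View pics/pre.png

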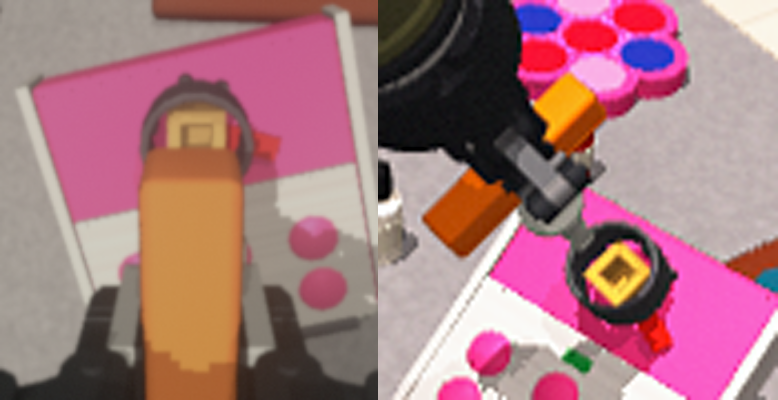

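Wrist crop: the handle is square to the brass socket, which is at (199,132) crop. Side crop: the key tip is just above the collar at (600,240) crop. I make the small correction and go in.

Emit:
play_rows([
  {"dp": [-0.001, 0.001, 0.01], "rot": [0, 0, 0], "jaw": 0},
  {"dp": [0, 0, 0.015], "rot": [0, 0, 0], "jaw": 0},
  {"dp": [0, 0, 0.015], "rot": [0, 0, 0], "jaw": 0},
  {"dp": [0, 0, 0.01], "rot": [0, 0, 0], "jaw": 0},
  {"dp": [0, 0, 0.005], "rot": [0, 0, 0], "jaw": 0},
  {"dp": [0, 0, 0.004], "rot": [0, 0, 0], "jaw": 0},
  {"dp": [0, 0, 0.003], "rot": [0, 0, 0], "jaw": 0},
  {"dp": [0, 0, 0], "rot": [0, 0, 0], "jaw": 0},
  {"dp": [0, 0, 0], "rot": [0, 0, 0], "jaw": 0},
])

```text
time_s: 10.63
position: [0.5682, -0.1856, 0.215]
tool_rot: [[0.83, 0.102, 0.548], [0.012, -0.986, 0.165], [0.557, -0.13, -0.82]]
wrist_force: [1.4, -0.0, -0.3]
width: 0.0183
grasp_force: 117.5
```

```bash
python3 - <<'E'
from station import env
from lk import *
rep(env.observe(),-13.2)
E
```

```text
t 10.63 tip hz,up,n mm [ 0.7  0.9 13.3] yang -13.1 axis err 0.09 F [ 0.4  0.9 -1. ] M [-0.37  0.    0.01] j [-38.2  14.  109.   42.6  43.8  20.1]
1 rows dp [-0.00091, -0.00058, 0.0] rot [-0.039, -0.083, 0.095] | mm 1.1 deg 0.13
```

Emit:
play_rows([
  {"dp": [-0.0008, -0.0005, 0.002], "rot": [0, 0, 0], "jaw": 0},
  {"dp": [0, 0, 0.003], "rot": [0, 0, 0], "jaw": 0},
  {"dp": [0, 0, 0.003], "rot": [0, 0, 0], "jaw": 0},
  {"dp": [0, 0, 0.002], "rot": [0, 0, 0], "jaw": 0},
  {"dp": [0, 0, 0], "rot": [0, 0, 0], "jaw": 0},
  {"dp": [0, 0, 0], "rot": [0, 0, 0], "jaw": 0},
])

```text
time_s: 11.13
position: [0.5736, -0.1838, 0.2066]
tool_rot: [[0.83, 0.101, 0.549], [0.012, -0.986, 0.164], [0.558, -0.13, -0.82]]
wrist_force: [3.9, 0.4, -1.6]
width: 0.0185
grasp_force: 117.4
```

```bash
python3 - <<'E'
from station import env
from lk import *
rep(env.observe(),-13.2)
E
```

```text
t 11.13 tip hz,up,n mm [0.6 0.8 3.1] yang -13.12 axis err 0.13 F [ 0.8  2.2 -3.5] M [ 0.25 -0.25  0.03] j [-37.6  14.9 109.2  43.5  42.6  19.4]
1 rows dp [-0.00067, -0.00041, 0.0] rot [-0.012, -0.132, 0.08] | mm 0.8 deg 0.15
```

Emit:
play_rows([
  {"dp": [-0.0004, -0.0003, 0.0015], "rot": [0, 0, 0], "jaw": 0},
  {"dp": [0, 0.0001, 0], "rot": [0, 0, 3], "jaw": 0},
  {"dp": [0, 0.0001, 0], "rot": [0, 0, 5], "jaw": 0},
  {"dp": [0, 0.0001, 0], "rot": [0, 0, 5], "jaw": 0},
  {"dp": [0, 0.0001, 0], "rot": [0, 0, 5], "jaw": 0},
  {"dp": [0, 0.0001, 0], "rot": [0, 0, 5], "jaw": 0},
  {"dp": [0, 0.0001, 0], "rot": [0, 0, 5], "jaw": 0},
  {"dp": [0, 0.0001, 0], "rot": [0, 0, 5], "jaw": 0},
  {"dp": [0, 0, 0], "rot": [0, 0, 0], "jaw": 0},
  {"dp": [0, 0, 0], "rot": [0, 0, 0], "jaw": 0},
])

```text
time_s: 11.97
position: [0.5747, -0.1848, 0.2058]
tool_rot: [[0.751, -0.365, 0.551], [-0.525, -0.835, 0.162], [0.401, -0.411, -0.819]]
wrist_force: [6.1, -2.5, -0.5]
width: 0.0184
grasp_force: 117.3
```

```bash
python3 - <<'E'
from station import env
from lk import *
rep(env.observe(),-46.2)
E
```

```text
t 11.97 tip hz,up,n mm [1.6 1.4 2. ] yang -45.96 axis err 0.25 F [ 4.2  3.9 -3.3] M [ 0.73 -0.74  0.08] j [-37.6  15.  109.3  43.7  42.3  52. ]
1 rows dp [-0.00168, -0.00021, -0.0] rot [-0.045, -0.25, 0.239] | mm 1.7 deg 0.35
```

Emit:
play_rows([
  {"dp": [0, 0.0, 0], "rot": [0, 0, 5], "jaw": 0},
  {"dp": [0, 0.0, 0], "rot": [0, 0, 5], "jaw": 0},
  {"dp": [0, 0.0, 0], "rot": [0, 0, 5], "jaw": 0},
  {"dp": [0, 0.0, 0], "rot": [0, 0, 5], "jaw": 0},
  {"dp": [0, 0.0, 0], "rot": [0, 0, 5], "jaw": 0},
  {"dp": [0, 0, 0], "rot": [0, 0, 0], "jaw": 0},
  {"dp": [0, 0, 0], "rot": [0, 0, 0], "jaw": 0},
])

```text
time_s: 12.55
position: [0.5745, -0.1857, 0.2054]
tool_rot: [[0.526, -0.649, 0.55], [-0.829, -0.536, 0.161], [0.191, -0.541, -0.819]]
wrist_force: [3.9, -3.4, -0.7]
width: 0.0184
grasp_force: 117.3
```

```bash
python3 - <<'E'
from station import env
from lk import *
rep(env.observe(),-71.2)
E
```

```text
t 12.55 tip hz,up,n mm [2.3 1.1 2. ] yang -70.93 axis err 0.28 F [ 4.3  1.9 -2.2] M [ 0.29 -1.1   0.1 ] j [-37.7  15.  109.3  43.6  42.2  77. ]
1 rows dp [-0.00203, 0.00018, -1e-05] rot [-0.067, -0.276, 0.266] | mm 2.0 deg 0.39
```

Emit:
play_rows([
  {"dp": [0, 0.0, 0], "rot": [0, 0, 5], "jaw": 0},
  {"dp": [0, 0.0, 0], "rot": [0, 0, 5], "jaw": 0},
  {"dp": [0, 0.0, 0], "rot": [0, 0, 4], "jaw": 0},
  {"dp": [0, 0.0, 0], "rot": [0, 0, 4], "jaw": 0},
  {"dp": [0, 0.0, 0], "rot": [0, 0, 4], "jaw": 0},
  {"dp": [0, 0, 0], "rot": [0, 0, 0], "jaw": 0},
  {"dp": [0, 0, 0], "rot": [0, 0, 0], "jaw": 0},
])

```text
time_s: 13.13
position: [0.574, -0.1861, 0.205]
tool_rot: [[0.244, -0.799, 0.55], [-0.969, -0.187, 0.16], [-0.025, -0.572, -0.82]]
wrist_force: [2.5, -5.4, -1.5]
width: 0.0185
grasp_force: 117.4
```

```bash
python3 - <<'E'
from station import env
from lk import *
rep(env.observe(),-93.2)
E
```

```text
t 13.13 tip hz,up,n mm [2.6 0.6 1.9] yang -92.92 axis err 0.29 F [ 5.9 -0.1 -1.7] M [-0.17 -1.34  0.19] j [-37.7  15.  109.3  43.5  42.2  99. ]
1 rows dp [-0.0021, 0.00058, -1e-05] rot [-0.1, -0.275, 0.284] | mm 2.2 deg 0.41
```

Emit:
play_rows([
  {"dp": [0, 0.0, 0], "rot": [0, 0, 4], "jaw": 0},
  {"dp": [0, 0.0, 0], "rot": [0, 0, 4], "jaw": 0},
  {"dp": [0, 0, 0], "rot": [0, 0, 0], "jaw": 0},
  {"dp": [0, 0, 0], "rot": [0, 0, 0], "jaw": 0},
])

```text
time_s: 13.47
position: [0.5738, -0.1862, 0.2049]
tool_rot: [[0.131, -0.825, 0.549], [-0.986, -0.05, 0.16], [-0.104, -0.562, -0.82]]
wrist_force: [1.9, -5.7, -1.7]
width: 0.0183
grasp_force: 117.5
```

```bash
python3 - <<'E'
from station import env
from lk import *
rep(env.observe(),-101.2)
E
```

```text
t 13.47 tip hz,up,n mm [2.7 0.5 2. ] yang -100.91 axis err 0.29 F [ 6.  -0.8 -1.5] M [-0.36 -1.39  0.17] j [-37.7  15.  109.3  43.5  42.2 107. ]
1 rows dp [-0.00204, 0.00078, -1e-05] rot [-0.116, -0.267, 0.293] | mm 2.2 deg 0.41
```

Emit:
play_rows([
  {"dp": [0, 0.0, 0], "rot": [0, 0, 3], "jaw": 0},
  {"dp": [0, 0.0, 0], "rot": [0, 0, 2], "jaw": 0},
  {"dp": [0, 0, 0], "rot": [0, 0, 0], "jaw": 0},
  {"dp": [0, 0, 0], "rot": [0, 0, 0], "jaw": 0},
])

```text
time_s: 13.8
position: [0.5737, -0.1863, 0.2048]
tool_rot: [[0.059, -0.834, 0.549], [-0.987, 0.035, 0.159], [-0.152, -0.551, -0.82]]
wrist_force: [2.0, -5.4, -0.6]
width: 0.018
grasp_force: 117.6
```

```bash
python3 - <<'E'
from station import env,optics
from lk import *
rep(env.observe(),-106.2)
sd=optics.camera("side"); cv2.imwrite("pics/turn.png",cv2.resize(sd["frame"][150:240,260:380],(800,600),interpolation=cv2.INTER_CUBIC))
E
```

```text
t 13.8 tip hz,up,n mm [2.7 0.4 2. ] yang -105.86 axis err 0.29 F [ 5.7 -0.  -0.7] M [-0.5  -1.42  0.3 ] j [-37.7  15.  109.3  43.5  42.2 112. ]
1 rows dp [-0.00203, 0.0009, -1e-05] rot [-0.121, -0.266, 0.335] | mm 2.2 deg 0.45
```

View pics/turn.png

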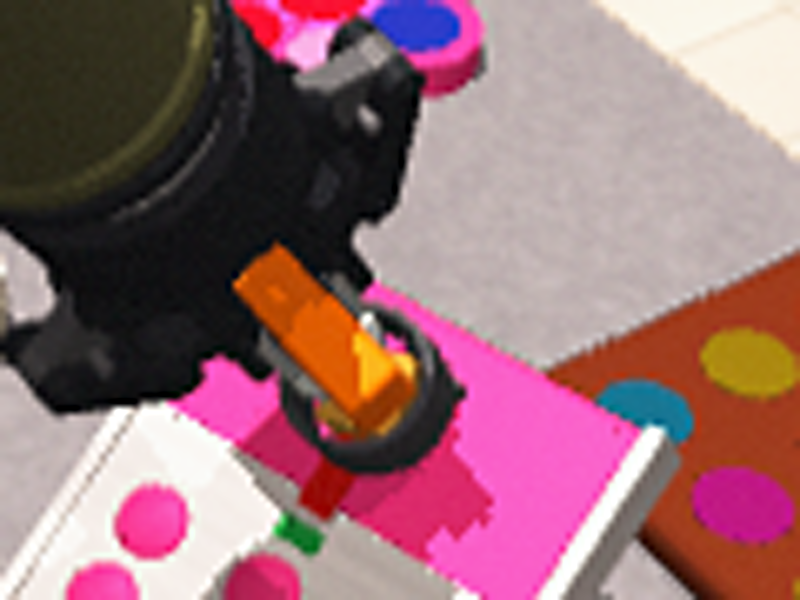

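The red tongue at (325,488) crop points at the green mark at (298,532). The moment is rising, so I push a little further to confirm the stop.

Emit:
play_rows([
  {"dp": [0, 0.0, 0], "rot": [0, 0, 3], "jaw": 0},
  {"dp": [0, 0.0, 0], "rot": [0, 0, 2], "jaw": 0},
  {"dp": [0, 0, 0], "rot": [0, 0, 0], "jaw": 0},
  {"dp": [0, 0, 0], "rot": [0, 0, 0], "jaw": 0},
])

```text
time_s: 14.18
position: [0.5735, -0.1863, 0.2047]
tool_rot: [[-0.014, -0.836, 0.549], [-0.98, 0.121, 0.159], [-0.2, -0.535, -0.821]]
wrist_force: [0.3, -5.7, -0.4]
width: 0.0184
grasp_force: 117.6
```

```bash
python3 - <<'E'
from station import env
from lk import *
rep(env.observe(),-111.2)
E
```

```text
t 14.18 tip hz,up,n mm [2.8 0.3 2. ] yang -110.86 axis err 0.29 F [ 5.6 -1.3  0.5] M [-0.55 -1.49  0.29] j [-37.7  15.  109.3  43.5  42.2 117. ]
1 rows dp [-0.002, 0.00099, -1e-05] rot [-0.129, -0.263, 0.335] | mm 2.2 deg 0.44
```

```bash
cat > chk.py <<'E'
from station import env,optics
from lk import *
s=env.observe();T=tool(s);w=optics.camera("wrist");sd=optics.camera("side");pickle.dump((w,sd,T),open("chk.pkl","wb"))
L=(world(w,T)-T[:3,3])@T[:3,:3]; m=(abs(L[...,2]+.008)<.012)&(abs(L[...,1])<.03)&(L[...,0]<.06)&(L[...,0]>.0)&(w["range_z"]>0)&(hsv(w)[...,0]<22)&(hsv(w)[...,1]>120)
q=L[m]; print("handle in tool",len(q),np.percentile(q,[2,98],axis=0).round(4).tolist() if len(q) else "")
if len(q)>20:
    for a in (.015,.025,.035):
        r=q[abs(q[:,0]-a)<.003]; print(a,np.round(np.percentile(r[:,1],[3,97])*1e3,1) if len(r) else "")
W=world(sd);h=hsv(sd);A=S
red=((h[...,0]<4)|(h[...,0]>176))&(h[...,1]>200)&(h[...,2]>60)&(np.linalg.norm(W-S,axis=2)<.055)&((W-S)@n<.012)
g=(h[...,0]>50)&(h[...,0]<75)&(h[...,1]>120)&(np.linalg.norm(W-S,axis=2)<.07)
for nm,mm in (("red",red),("green",g)):
    d=W[mm]-S; print(nm,mm.sum(),"pix",np.argwhere(mm).mean(0)[::-1].round(1) if mm.any() else "", "hz,up,n",np.round(np.median(d@np.c_[hz,up,n],0)*1e3,1),"ang",np.degrees(np.arctan2(np.median(d@up),np.median(d@hz))).round(1))
E
python3 chk.py
```

```text
handle in tool 4370 [[0.0011, -0.0092, -0.0094], [0.0412, 0.0095, 0.0013]]
0.015 [-9.2  9.5]
0.025 [-9.1  9.2]
0.035 [-9.1  9.4]
red 43 pix [308.5 222.5] hz,up,n [  3.  -32.2  -0.9] ang -84.8
green 23 pix [304.3 229.8] hz,up,n [  3.4 -49.5  -2.2] ang -86.1
```

Emit:
play_rows([
  {"dp": [0, 0.0, 0], "rot": [0, 0, -5], "jaw": 0},
  {"dp": [0, 0.0, 0], "rot": [0, 0, -5], "jaw": 0},
  {"dp": [0, 0.0, 0], "rot": [0, 0, -5], "jaw": 0},
  {"dp": [0, 0, 0], "rot": [0, 0, -5], "jaw": 0},
  {"dp": [0, 0, 0.002], "rot": [0, 0, 0], "jaw": 0},
  {"dp": [0, 0, 0.002], "rot": [0, 0, 0], "jaw": 0},
  {"dp": [0, 0, 0], "rot": [0, 0, 0], "jaw": 0},
  {"dp": [0, 0, 0], "rot": [0, 0, 0], "jaw": 0},
])

```text
time_s: 14.95
position: [0.5749, -0.1862, 0.2047]
tool_rot: [[0.273, -0.788, 0.551], [-0.962, -0.223, 0.158], [-0.001, -0.574, -0.819]]
wrist_force: [-19.8, -8.7, 25.2]
width: 0.0184
grasp_force: 122.7
```

```bash
python3 - <<'E'
from station import env
from lk import *
rep(env.observe(),-91.2)
E
python3 chk.py
```

```text
t 14.95 tip hz,up,n mm [3.3 1.3 1.2] yang -90.75 axis err 0.46 F [ 2.7 -3.2 33. ] M [-1.29 -0.54  0.13] j [-37.6  15.1 109.4  43.7  41.9  96.8]
1 rows dp [-0.00246, 0.00102, -2e-05] rot [-0.179, -0.426, 0.446] | mm 2.7 deg 0.64
handle in tool 4375 [[0.0011, -0.0096, -0.0093], [0.0412, 0.0092, 0.0013]]
0.015 [-9.5  9.2]
0.025 [-9.2  8.9]
0.035 [-9.4  9.2]
red 47 pix [312.5 224.3] hz,up,n [ 12.2 -30.7  -0.9] ang -68.3
green 23 pix [304.3 229.8] hz,up,n [  3.  -49.6  -2.4] ang -86.6
```

```bash
python3 - <<'E'
from lk import *
def ang(c,T=None,lab=""):
    W=world(c,T);h=hsv(c);D=W-S
    red=((h[...,0]<5)|(h[...,0]>176))&(h[...,1]>170)&(h[...,2]>50)&(np.linalg.norm(D,axis=2)<.06)&(D@n<.012)&(c["range_z"]>0)
    g=(h[...,0]>50)&(h[...,0]<80)&(h[...,1]>100)&(np.linalg.norm(D,axis=2)<.07)
    for nm,mm in (("red",red),("green",g)):
        d=D[mm]
        if len(d): print(lab,nm,len(d),"pix",np.argwhere(mm).mean(0)[::-1].round(1),"hz up n",np.round(np.median(d@np.c_[hz,up,n],0)*1e3,1))
P=pickle.load(open("p0.pkl","rb")); ang(P["side"],None,"side0"); ang(P["top"],None,"top0")
for f in ("lock1.pkl","lock2.pkl"): ang(*pickle.load(open(f,"rb")),f)
w,sd,T=pickle.load(open("chk.pkl","rb")); ang(sd,None,"side now"); ang(w,T,"wrist now")
h=pickle.load(open("held.pkl","rb")); ang(h[1],None,"side held")
E
```

```text
side0 red 50 pix [323.8 222.8] hz up n [ 31.3 -16.   -0.3]
side0 green 25 pix [305.3 228.2] hz up n [  3.3 -49.   -2.4]
top0 red 5 pix [324. 159.] hz up n [ 34.2 -11.2   2.4]
top0 green 6 pix [315.5 172. ] hz up n [  1.3 -44.9  -0.5]
lock2.pkl red 4 pix [239.5 205.8] hz up n [21.  -6.7 -0.2]
lock2.pkl green 7 pix [178.9 185.4] hz up n [  6.6 -48.4  -2.3]
side now red 48 pix [312.4 224.3] hz up n [ 12.1 -30.9  -0.8]
side now green 23 pix [304.3 229.8] hz up n [  3.  -49.6  -2.4]
side held red 50 pix [323.8 222.8] hz up n [ 31.2 -15.7  -1.1]
side held green 22 pix [304.3 229.7] hz up n [  3.2 -49.4  -1.6]
```

The key turned further than the socket slack should allow, so I pull it out and look at the lock's true angle.

Emit:
play_rows([
  {"dp": [0, 0, -0.005], "rot": [0, 0, 0], "jaw": 0},
  {"dp": [0, 0, -0.01], "rot": [0, 0, 0], "jaw": 0},
  {"dp": [0, 0, -0.015], "rot": [0, 0, 0], "jaw": 0},
  {"dp": [0, 0, -0.015], "rot": [0, 0, 0], "jaw": 0},
  {"dp": [0, 0, -0.02], "rot": [0, 0, 0], "jaw": 0},
  {"dp": [0, 0, -0.02], "rot": [0, 0, 0], "jaw": 0},
  {"dp": [0, 0, 0], "rot": [0, 0, 0], "jaw": 0},
  {"dp": [0, 0, 0], "rot": [0, 0, 0], "jaw": 0},
  {"dp": [0, 0, 0], "rot": [0, 0, 0], "jaw": 0},
])

```text
time_s: 15.8
position: [0.5281, -0.1963, 0.2699]
tool_rot: [[0.273, -0.792, 0.546], [-0.962, -0.218, 0.166], [-0.013, -0.571, -0.821]]
wrist_force: [0.6, -0.2, -1.4]
width: 0.0184
grasp_force: 126.8
```

```bash
python3 - <<'E'
from station import env,optics
from lk import *
s=env.observe(); rep(s,-91.2); T=tool(s)
w=optics.camera("wrist"); t=optics.camera("side"); pickle.dump((w,t,T),open("out.pkl","wb"))
cv2.imwrite("pics/out.png",np.hstack([cv2.resize(w["frame"][90:270,170:340],(378,400),interpolation=cv2.INTER_CUBIC),cv2.resize(t["frame"][150:250,260:360],(400,400),interpolation=cv2.INTER_CUBIC)]))
W=world(w,T); D=(W-S)@np.c_[hz,up,n]; h=hsv(w)
br=(abs(D[...,2]-.018)<.004)&(np.hypot(D[...,0],D[...,1])<.024)&(h[...,0]>10)&(h[...,0]<28)&(h[...,1]>80)
print(br.sum(),cv2.minAreaRect((D[br][:,:2]*1e3).astype(np.float32)))
E
```

```text
t 15.8 tip hz,up,n mm [-1.6 -1.  82. ] yang -91.09 axis err 0.12 F [ 0.4 -0.4 -1.4] M [-0.42 -0.04  0.  ] j [-42.7   8.  107.2  38.4  52.4 100.9]
1 rows dp [0.00135, -0.00098, -1e-05] rot [0.011, 0.119, 0.109] | mm 1.7 deg 0.16
416 ((0.845921516418457, 0.112274169921875), (26.274837493896484, 26.14689064025879), 30.97637367248535)
```

View pics/out.png

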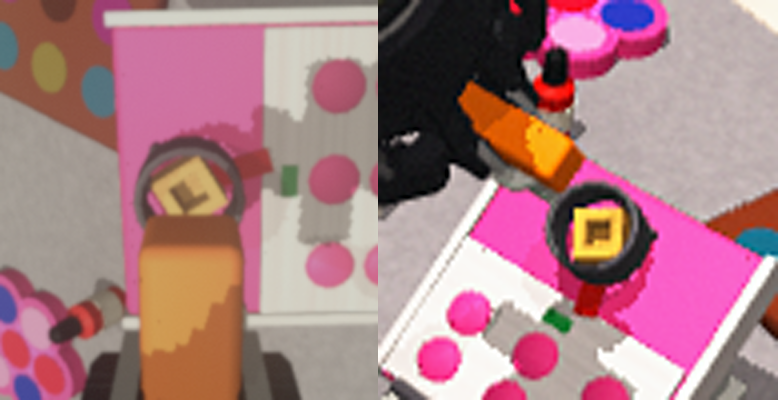

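The socket now sits at 31° (sides at -59°) while the key was at -91°, so only the nose was turning it. The square had not engaged. I check the real depth of lock and key with one camera.

```bash
python3 - <<'E'
from lk import *
w,sd,T=pickle.load(open("out.pkl","rb"))
for nm,c,TT in (("wrist",w,T),("side",sd,None),("side0",pickle.load(open("p0.pkl","rb"))["side"],None)):
    D=(world(c,TT)-S)@np.c_[hz,up,n]; h=hsv(c); r=np.hypot(D[...,0]-.001,D[...,1]); ok=c["range_z"]>0
    br=(abs(D[...,2]-.018)<.01)&(r<.02)&(h[...,0]>10)&(h[...,0]<28)&(h[...,1]>80)&(h[...,2]>140)&ok
    rim=(D[...,2]>.024)&(D[...,2]<.045)&(abs(r-.023)<.006)&ok&(h[...,2]<110)
    x=D[rim]; 
    print(nm,"brass n",np.median(D[br][:,2]).round(4),br.sum(),"rim n",np.percentile(x[:,2],[50,75,90]).round(4),"rim mid",((np.percentile(x[:,:2],2,axis=0)+np.percentile(x[:,:2],98,axis=0))/2).round(4), "brass mid",np.round(cv2.minAreaRect((D[br][:,:2]*1e3).astype(np.float32))[0],1),cv2.minAreaRect((D[br][:,:2]*1e3).astype(np.float32))[2])
L=(world(sd)-T[:3,3])@T[:3,:3]
m=(np.hypot(L[...,0],L[...,1])<.022)&(L[...,2]>.018)&(L[...,2]<.125)&(sd["range_z"]>0)
p=L[m];pw=np.argwhere(m)
for a in np.arange(.03,.125,.008):
    k=(p[:,2]>=a)&(p[:,2]<a+.008); q=p[k]
    if len(q): print(round(a,3),len(q),np.round((q.min(0)+q.max(0))/2*1e3,1),np.round(np.ptp(q,axis=0)*1e3,1),pw[k].mean(0)[::-1].round(1))
# colours of held.pkl side: key extents
E
```

```text
wrist brass n 0.0179 410 rim n [0.0314 0.032  0.0325] rim mid [ 0.0091 -0.0013] brass mid [0.8 0.1] 30.97637367248535
side brass n 0.0176 122 rim n [0.0303 0.0316 0.0327] rim mid [ 0.0041 -0.0014] brass mid [ 3.3 -0.2] 31.44669532775879
side0 brass n 0.018 101 rim n [0.0308 0.0321 0.0329] rim mid [ 0.0042 -0.0009] brass mid [3.4 0. ] 76.66748046875
0.046 42 [ 2.9 10.9 50.8] [19.7 10.2  5.2] [293.6 194.2]
0.054 6 [ 6.8 11.8 55.8] [11.   8.1  2.6] [294.8 196.8]
0.078 6 [ 1.8  5.2 82. ] [4.2 4.5 5.7] [299.8 196.7]
0.086 7 [ 3.4  4.3 90.7] [2.8 5.1 6.3] [301.7 197.9]
0.094 6 [ 1.   4.2 96.7] [7.5 5.4 4.2] [302.2 199. ]
0.102 2 [  2.5   1.  105.7] [1.3 3.1 4.3] [304.5 198.5]
```

```bash
sed -i 's/^S=.*/S=np.array([.6329,-.1652,.1145]); S=S+.0015*hz-.0004*up; tip=np.array([-.002,.0011,.108])/' lk.py
python3 - <<'E'
from station import env
from lk import *
s=env.observe(); rep(s,-59)
T=tool(s);a=np.radians(-59.); T1=pose(S,np.cos(a)*hz+np.sin(a)*up,-n); T1[:3,3]=S+n*.03-T1[:3,:3]@tip; plan(T,T1,6)
E
```

```text
t 15.9 tip hz,up,n mm [-4.2 -1.6 81.6] yang -91.13 axis err 0.16 F [-1.1 -0.6 -0.8] M [-0.44  0.04  0.03] j [-42.7   8.  107.2  38.5  52.4 101. ]
1 rows dp [0.00301, -0.00256, -2e-05] rot [-0.023, 0.165, -32.128] | mm 3.9 deg 32.13
6 rows dp [0.00061, -0.0003, 0.00859] rot [-0.004, 0.028, -5.355] | mm 8.6 deg 5.35
```

Emit:
play_rows([
  {"dp": [0.0006, -0.0003, 0.0086], "rot": [0, 0.03, -5.36], "jaw": 0},
  {"dp": [0.0006, -0.0003, 0.0086], "rot": [0, 0.03, -5.36], "jaw": 0},
  {"dp": [0.0006, -0.0003, 0.0086], "rot": [0, 0.03, -5.36], "jaw": 0},
  {"dp": [0.0006, -0.0003, 0.0086], "rot": [0, 0.03, -5.36], "jaw": 0},
  {"dp": [0.0006, -0.0003, 0.0086], "rot": [0, 0.03, -5.36], "jaw": 0},
  {"dp": [0.0006, -0.0003, 0.0086], "rot": [0, 0.03, -5.36], "jaw": 0},
  {"dp": [0, 0, 0], "rot": [0, 0, 0], "jaw": 0},
  {"dp": [0, 0, 0], "rot": [0, 0, 0], "jaw": 0},
])

```text
time_s: 16.57
position: [0.5598, -0.19, 0.2287]
tool_rot: [[0.65, -0.527, 0.547], [-0.701, -0.694, 0.164], [0.293, -0.49, -0.821]]
wrist_force: [0.2, -0.5, -1.3]
width: 0.018
grasp_force: 126.8
```

```bash
python3 - <<'E'
from station import env
from lk import *
rep(env.observe(),-59)
E
```

```text
t 16.57 tip hz,up,n mm [ 0.1  0.4 29.8] yang -59.12 axis err 0.03 F [ 0.6 -0.7 -1.1] M [-0.42 -0.02 -0.  ] j [-39.3  12.6 108.4  41.3  45.9  67.1]
1 rows dp [-0.00027, 0.00023, 0.0] rot [-0.026, 0.001, -0.118] | mm 0.4 deg 0.12
```

Insert 28 mm in two stages and watch the force.

Emit:
play_rows([
  {"dp": [-0.0003, 0.0002, 0.006], "rot": [0, 0, 0], "jaw": 0},
  {"dp": [0, 0, 0.006], "rot": [0, 0, 0], "jaw": 0},
  {"dp": [0, 0, 0.004], "rot": [0, 0, 0], "jaw": 0},
  {"dp": [0, 0, 0.004], "rot": [0, 0, 0], "jaw": 0},
  {"dp": [0, 0, 0], "rot": [0, 0, 0], "jaw": 0},
  {"dp": [0, 0, 0], "rot": [0, 0, 0], "jaw": 0},
])

```text
time_s: 17.07
position: [0.5707, -0.1874, 0.2133]
tool_rot: [[0.65, -0.525, 0.549], [-0.7, -0.696, 0.163], [0.296, -0.49, -0.82]]
wrist_force: [-0.9, -1.4, -1.9]
width: 0.0182
grasp_force: 126.7
```

```bash
python3 - <<'E'
from station import env
from lk import *
rep(env.observe(),-59)
E
```

```text
t 17.07 tip hz,up,n mm [ 1.   0.9 10.8] yang -58.98 axis err 0.16 F [ 1.1 -2.1 -0.8] M [-0.43  0.02  0.  ] j [-38.2  14.3 108.8  42.7  43.5  65.8]
1 rows dp [-0.00102, 0.00024, 0.0] rot [-0.034, -0.152, 0.021] | mm 1.1 deg 0.16
```

Emit:
play_rows([
  {"dp": [0, 0, 0.003], "rot": [0, 0, 0], "jaw": 0},
  {"dp": [0, 0, 0.002], "rot": [0, 0, 0], "jaw": 0},
  {"dp": [0, 0, 0.002], "rot": [0, 0, 0], "jaw": 0},
  {"dp": [0, 0, 0], "rot": [0, 0, 0], "jaw": 0},
  {"dp": [0, 0, 0], "rot": [0, 0, 0], "jaw": 0},
])

```text
time_s: 17.48
position: [0.5745, -0.1863, 0.2078]
tool_rot: [[0.65, -0.525, 0.549], [-0.7, -0.696, 0.162], [0.297, -0.49, -0.82]]
wrist_force: [0.2, 0.4, -1.2]
width: 0.0183
grasp_force: 126.7
```

```bash
python3 - <<'E'
from station import env
from lk import *
rep(env.observe(),-59)
E
```

```text
t 17.48 tip hz,up,n mm [1.1 1.  3.9] yang -58.96 axis err 0.17 F [-0.3 -0.5 -1.2] M [-0.39  0.    0.03] j [-37.8  14.9 109.   43.3  42.7  65.4]
1 rows dp [-0.00113, 0.00027, 0.0] rot [-0.033, -0.169, 0.038] | mm 1.2 deg 0.18
```

Emit:
play_rows([
  {"dp": [-0.0005, 0, 0.001], "rot": [0, 0, 0], "jaw": 0},
  {"dp": [0, 0, 0.001], "rot": [0, 0, 0], "jaw": 0},
  {"dp": [0, 0, 0.0005], "rot": [0, 0, 0], "jaw": 0},
  {"dp": [0, 0, 0], "rot": [0, 0, 3], "jaw": 0},
  {"dp": [0, 0, 0], "rot": [0, 0, 3], "jaw": 0},
  {"dp": [0, 0, 0], "rot": [0, 0, 0], "jaw": 0},
  {"dp": [0, 0, 0], "rot": [0, 0, 0], "jaw": 0},
])

```text
time_s: 18.07
position: [0.5756, -0.1857, 0.2056]
tool_rot: [[0.592, -0.589, 0.549], [-0.768, -0.62, 0.162], [0.245, -0.518, -0.82]]
wrist_force: [0.5, 0.5, -1.6]
width: 0.0181
grasp_force: 126.7
```

```bash
python3 - <<'E'
from station import env
from lk import *
rep(env.observe(),-65)
E
```

```text
t 18.07 tip hz,up,n mm [0.6 0.9 1.5] yang -64.88 axis err 0.18 F [-0.4 -0.4 -1.6] M [-0.48 -0.01  0.02] j [-37.6  15.1 109.1  43.5  42.4  71.2]
1 rows dp [-0.00056, 0.0005, 0.0] rot [-0.048, -0.177, 0.121] | mm 0.8 deg 0.22
```

Emit:
play_rows([
  {"dp": [0, 0, 0], "rot": [0, 0, 3], "jaw": 0},
  {"dp": [0, 0, 0], "rot": [0, 0, 3], "jaw": 0},
  {"dp": [0, 0, 0], "rot": [0, 0, 0], "jaw": 0},
  {"dp": [0, 0, 0], "rot": [0, 0, 0], "jaw": 0},
])

```text
time_s: 18.4
position: [0.5755, -0.186, 0.2055]
tool_rot: [[0.528, -0.648, 0.549], [-0.828, -0.537, 0.161], [0.191, -0.54, -0.82]]
wrist_force: [-0.7, -1.2, -2.2]
width: 0.0182
grasp_force: 126.7
```

```bash
python3 - <<'E'
from station import env
from lk import *
rep(env.observe(),-71)
E
python3 chk.py|grep red
```

```text
t 18.4 tip hz,up,n mm [0.8 0.8 1.5] yang -70.82 axis err 0.2 F [ 1.  -2.1 -1.2] M [-0.89 -0.31  0.02] j [-37.6  15.1 109.1  43.4  42.3  77.1]
1 rows dp [-0.00059, 0.00041, 0.0] rot [-0.028, -0.2, 0.182] | mm 0.7 deg 0.27
red 45 pix [312.6 224.4] hz,up,n [ 11.1 -30.5  -0.7] ang -70.0
```

Emit:
play_rows([
  {"dp": [0, 0, 0], "rot": [0, 0, 4], "jaw": 0},
  {"dp": [0, 0, 0], "rot": [0, 0, 4], "jaw": 0},
  {"dp": [0, 0, 0], "rot": [0, 0, 0], "jaw": 0},
  {"dp": [0, 0, 0], "rot": [0, 0, 0], "jaw": 0},
])

```text
time_s: 18.83
position: [0.5753, -0.1862, 0.2054]
tool_rot: [[0.433, -0.715, 0.549], [-0.894, -0.418, 0.161], [0.114, -0.561, -0.82]]
wrist_force: [-3.0, -2.8, -2.7]
width: 0.0183
grasp_force: 126.9
```

```bash
python3 - <<'E'
from station import env
from lk import *
rep(env.observe(),-79)
E
python3 chk.py|grep red
```

```text
t 18.83 tip hz,up,n mm [0.6 0.8 1.5] yang -78.78 axis err 0.2 F [ 1.8 -4.5 -0.1] M [-1.3  -0.63  0.15] j [-37.6  15.1 109.1  43.4  42.3  85.1]
1 rows dp [-0.00039, 0.00058, 1e-05] rot [-0.037, -0.2, 0.217] | mm 0.7 deg 0.3
red 45 pix [311.4 224. ] hz,up,n [  8.7 -30.9  -0.2] ang -74.3
```

Emit:
play_rows([
  {"dp": [0, 0, 0], "rot": [0, 0, 4], "jaw": 0},
  {"dp": [0, 0, 0], "rot": [0, 0, 3], "jaw": 0},
  {"dp": [0, 0, 0], "rot": [0, 0, 0], "jaw": 0},
  {"dp": [0, 0, 0], "rot": [0, 0, 0], "jaw": 0},
])

```text
time_s: 19.27
position: [0.5752, -0.1862, 0.2053]
tool_rot: [[0.342, -0.763, 0.549], [-0.939, -0.304, 0.161], [0.044, -0.57, -0.82]]
wrist_force: [-3.4, -4.4, -4.1]
width: 0.0183
grasp_force: 127.0
```

```bash
python3 - <<'E'
from station import env
from lk import *
rep(env.observe(),-86)
E
python3 chk.py|grep red
```

```text
t 19.27 tip hz,up,n mm [0.5 0.8 1.5] yang -85.85 axis err 0.2 F [ 3.3 -6.1 -0.8] M [-1.59 -0.75  0.13] j [-37.6  15.1 109.1  43.4  42.3  92.2]
1 rows dp [-0.00015, 0.00069, 1e-05] rot [-0.047, -0.194, 0.15] | mm 0.7 deg 0.25
red 42 pix [309.8 223.5] hz,up,n [  5.1 -31.6  -0.6] ang -80.9
```

Emit:
play_rows([
  {"dp": [0, 0, 0], "rot": [0, 0, 4], "jaw": 0},
  {"dp": [0, 0, 0], "rot": [0, 0, 3], "jaw": 0},
  {"dp": [0, 0, 0], "rot": [0, 0, 0], "jaw": 0},
  {"dp": [0, 0, 0], "rot": [0, 0, 0], "jaw": 0},
])

```text
time_s: 19.7
position: [0.575, -0.1863, 0.2052]
tool_rot: [[0.246, -0.799, 0.549], [-0.969, -0.188, 0.161], [-0.026, -0.571, -0.821]]
wrist_force: [-3.6, -5.3, -3.2]
width: 0.0183
grasp_force: 127.1
```

```bash
python3 - <<'E'
from station import env
from lk import *
rep(env.observe(),-93)
E
python3 chk.py|grep -v 0.0
```

```text
t 19.7 tip hz,up,n mm [0.4 0.8 1.5] yang -92.84 axis err 0.2 F [ 4.1 -5.9  0.2] M [-1.73 -0.78  0.12] j [-37.6  15.1 109.1  43.4  42.3  99.2]
1 rows dp [3e-05, 0.00072, 1e-05] rot [-0.048, -0.194, 0.157] | mm 0.7 deg 0.25
red 42 pix [308.6 222.7] hz,up,n [  2.  -32.   -0.6] ang -86.4
green 23 pix [304.3 229.8] hz,up,n [  1.9 -49.2  -2.2] ang -87.8
```

Emit:
play_rows([
  {"dp": [0, 0, 0], "rot": [0, 0, 4], "jaw": 0},
  {"dp": [0, 0, 0], "rot": [0, 0, 0], "jaw": 0},
  {"dp": [0, 0, 0], "rot": [0, 0, 0], "jaw": 0},
])

```text
time_s: 20.05
position: [0.5749, -0.1863, 0.205]
tool_rot: [[0.19, -0.814, 0.548], [-0.98, -0.12, 0.161], [-0.065, -0.568, -0.821]]
wrist_force: [-4.3, -5.6, -3.2]
width: 0.018
grasp_force: 127.1
```

```bash
python3 - <<'E'
from station import env
from lk import *
rep(env.observe(),-97)
E
python3 chk.py|grep -v 0.0
```

```text
t 20.05 tip hz,up,n mm [0.3 0.7 1.5] yang -96.83 axis err 0.2 F [ 4.1 -6.5  0.6] M [-1.84 -0.84  0.23] j [-37.6  15.1 109.1  43.4  42.3 103.1]
1 rows dp [0.00016, 0.0007, 1e-05] rot [-0.046, -0.192, 0.168] | mm 0.7 deg 0.26
red 43 pix [308.6 222.5] hz,up,n [  1.6 -31.2  -0.4] ang -87.1
green 23 pix [304.3 229.8] hz,up,n [  2.3 -49.2  -2.1] ang -87.3
```

Emit:
play_rows([
  {"dp": [0, 0, 0], "rot": [0, 0, 3], "jaw": 0},
  {"dp": [0, 0, 0], "rot": [0, 0, 0], "jaw": 0},
  {"dp": [0, 0, 0], "rot": [0, 0, 0], "jaw": 0},
  {"dp": [0, 0, 0], "rot": [0, 0, -1], "jaw": 0},
  {"dp": [0, 0, -0.004], "rot": [0, 0, 0], "jaw": 0},
  {"dp": [0, 0, -0.006], "rot": [0, 0, 0], "jaw": 0},
  {"dp": [0, 0, -0.01], "rot": [0, 0, 0], "jaw": 0},
  {"dp": [0, 0, -0.015], "rot": [0, 0, 0], "jaw": 0},
  {"dp": [0, 0, -0.02], "rot": [0, 0, 0], "jaw": 0},
  {"dp": [0, 0, -0.02], "rot": [0, 0, 0], "jaw": 0},
  {"dp": [0, 0, -0.01], "rot": [0, 0, 0], "jaw": 0},
  {"dp": [0, 0, 0], "rot": [0, 0, 0], "jaw": 0},
  {"dp": [0, 0, 0], "rot": [0, 0, 0], "jaw": 0},
])

```text
time_s: 21.23
position: [0.5291, -0.1994, 0.2763]
tool_rot: [[0.16, -0.819, 0.551], [-0.983, -0.084, 0.162], [-0.086, -0.568, -0.819]]
wrist_force: [0.5, -0.0, -1.8]
width: 0.0178
grasp_force: 126.8
```

```bash
python3 chk.py; python3 - <<'E'
from station import env
from lk import *
s=env.observe(); rep(s,-99)
w,sd,T=pickle.load(open("chk.pkl","rb"))
D=(world(w,T)-S)@np.c_[hz,up,n]; h=hsv(w); c=sd
for nm,c,D in (("w",w,D),("s",sd,(world(sd)-S)@np.c_[hz,up,n])):
    h=hsv(c); br=(abs(D[...,2]-.018)<.004)&(np.hypot(D[...,0],D[...,1])<.024)&(h[...,0]>10)&(h[...,0]<28)&(h[...,1]>80)
    print(nm,br.sum(),cv2.minAreaRect((D[br][:,:2]*1e3).astype(np.float32)))
E
```

```text
handle in tool 4310 [[0.001, -0.0093, -0.0091], [0.0412, 0.0092, 0.0013]]
0.015 [-9.4  9.3]
0.025 [-9.1  9.1]
0.035 [-8.9  8.8]
red 42 pix [308.5 222.6] hz,up,n [  1.1 -32.   -1.2] ang -88.1
green 22 pix [304.4 229.9] hz,up,n [  2.4 -49.2  -2.2] ang -87.2
t 21.33 tip hz,up,n mm [-1.2  1.6 86. ] yang -98.97 axis err 0.14 F [-1.5 -1.3 -0.3] M [-0.4   0.    0.01] j [-42.9   7.7 106.7  38.2  52.9 109.1]
1 rows dp [0.0015, 0.00121, 0.0] rot [-0.124, -0.056, 0.029] | mm 1.9 deg 0.14
w 357 ((-0.4612236022949219, 0.2583789825439453), (25.887048721313477, 25.781999588012695), 15.281566619873047)
s 116 ((1.357011318206787, 0.15811920166015625), (26.91246795654297, 26.383451461791992), 16.90052604675293)
```

The lock's sides are now at 16°, so the tongue is at -90° in line with the green mark, at the stop. Now I bring the key back over the stand.

```bash
python3 - <<'E'
from station import env
from h import *
T0=tool(env.observe()); a=np.radians(-71.05)
plan(T0,pose(np.array([.4367,-.0438,.245]),np.array([np.cos(a),np.sin(a),0]),[0,0,-1]),16)
E
```

```text
16 rows dp [-0.01191, -0.00473, 0.00307] rot [-1.855, -1.656, -6.108] | mm 13.2 deg 6.59
```

Emit:
play_rows([
  {"dp": [-0.0119, -0.0047, 0.0031], "rot": [-1.86, -1.66, -6.11], "jaw": 0},
  {"dp": [-0.0119, -0.0047, 0.0031], "rot": [-1.86, -1.66, -6.11], "jaw": 0},
  {"dp": [-0.0119, -0.0047, 0.0031], "rot": [-1.86, -1.66, -6.11], "jaw": 0},
  {"dp": [-0.0119, -0.0047, 0.0031], "rot": [-1.86, -1.66, -6.11], "jaw": 0},
  {"dp": [-0.0119, -0.0047, 0.0031], "rot": [-1.86, -1.66, -6.11], "jaw": 0},
  {"dp": [-0.0119, -0.0047, 0.0031], "rot": [-1.86, -1.66, -6.11], "jaw": 0},
  {"dp": [-0.0119, -0.0047, 0.0031], "rot": [-1.86, -1.66, -6.11], "jaw": 0},
  {"dp": [-0.0119, -0.0047, 0.0031], "rot": [-1.86, -1.66, -6.11], "jaw": 0},
  {"dp": [-0.0119, -0.0047, 0.0031], "rot": [-1.86, -1.66, -6.11], "jaw": 0},
  {"dp": [-0.0119, -0.0047, 0.0031], "rot": [-1.86, -1.66, -6.11], "jaw": 0},
  {"dp": [-0.0119, -0.0047, 0.0031], "rot": [-1.86, -1.66, -6.11], "jaw": 0},
  {"dp": [-0.0119, -0.0047, 0.0031], "rot": [-1.86, -1.66, -6.11], "jaw": 0},
  {"dp": [-0.0119, -0.0047, 0.0031], "rot": [-1.86, -1.66, -6.11], "jaw": 0},
  {"dp": [-0.0119, -0.0047, 0.0031], "rot": [-1.86, -1.66, -6.11], "jaw": 0},
  {"dp": [-0.0119, -0.0047, 0.0031], "rot": [-1.86, -1.66, -6.11], "jaw": 0},
  {"dp": [-0.0119, -0.0047, 0.0031], "rot": [-1.86, -1.66, -6.11], "jaw": 0},
  {"dp": [0, 0, 0], "rot": [0, 0, 0], "jaw": 0},
  {"dp": [0, 0, 0], "rot": [0, 0, 0], "jaw": 0},
  {"dp": [0, 0, 0], "rot": [0, 0, 0], "jaw": 0},
])

```text
time_s: 22.92
position: [0.4376, -0.0444, 0.2446]
tool_rot: [[0.946, 0.323, -0.0], [0.323, -0.946, -0.001], [-0.0, 0.0, -1.0]]
wrist_force: [0.6, -0.6, -1.4]
width: 0.0185
grasp_force: 126.7
```

```bash
cat > st.py <<'E'
from station import env,optics
from h import *
s=env.observe(); T=tool(s); a=np.radians(-71.05); print(s["time_s"],np.round(s["position"],4),np.round(s["wrist_force"],1))
plan(T,pose(np.array([.4367,-.0438,T[2,3]]),np.array([np.cos(a),np.sin(a),0]),[0,0,-1]),1)
sd=optics.camera("side"); L=(world(sd)-T[:3,3])@T[:3,:3]
m=(np.hypot(L[...,0],L[...,1])<.025)&(L[...,2]>.018)&(L[...,2]<.125)&(sd["range_z"]>0); p=L[m]
for lo,hi in ((.03,.045),(.05,.06),(.06,.075),(.075,.09),(.09,.1),(.1,.115)):
    q=p[(p[:,2]>lo)&(p[:,2]<hi)]
    if len(q): print(lo,len(q),np.round((q.min(0)+q.max(0))/2*1e3,1))
E
python3 st.py
```

```text
22.9167 [ 0.4376 -0.0444  0.2446] [ 0.6 -0.6 -1.4]
1 rows dp [-0.00069, -0.0009, -0.0] rot [0.026, 0.016, -0.088] | mm 1.1 deg 0.09
0.03 41 [-4.4  4.7 38. ]
0.05 102 [-2.4  2.5 53.5]
0.06 27 [-3.6  5.3 69.7]
0.075 39 [-3.1  3.7 82.6]
0.09 29 [-2.2  2.5 95. ]
0.1 12 [ -2.    3.3 104. ]
```

Emit:
play_rows([
  {"dp": [-0.0007, -0.0009, 0.01], "rot": [0, 0, 0], "jaw": 0},
  {"dp": [0, 0, 0.02], "rot": [0, 0, 0], "jaw": 0},
  {"dp": [0, 0, 0.02], "rot": [0, 0, 0], "jaw": 0},
  {"dp": [0, 0, 0.015], "rot": [0, 0, 0], "jaw": 0},
  {"dp": [0, 0, 0.01], "rot": [0, 0, 0], "jaw": 0},
  {"dp": [0, 0, 0.01], "rot": [0, 0, 0], "jaw": 0},
  {"dp": [0, 0, 0.005], "rot": [0, 0, 0], "jaw": 0},
  {"dp": [0, 0, 0], "rot": [0, 0, 0], "jaw": 0},
  {"dp": [0, 0, 0], "rot": [0, 0, 0], "jaw": 0},
])

```text
time_s: 23.72
position: [0.4363, -0.0447, 0.1549]
tool_rot: [[0.946, 0.324, -0.001], [0.324, -0.946, -0.001], [-0.001, 0.001, -1.0]]
wrist_force: [-0.1, 1.0, -1.8]
width: 0.018
grasp_force: 126.8
```

```bash
python3 st.py|head -2
```

```text
23.7167 [ 0.4363 -0.0447  0.1549] [-0.1  1.  -1.8]
1 rows dp [0.00071, -0.00068, -0.0] rot [0.066, 0.058, -0.071] | mm 1.0 deg 0.11
```

Emit:
play_rows([
  {"dp": [0.0007, -0.0007, 0.008], "rot": [0, 0, 0], "jaw": 0},
  {"dp": [0, 0, 0.01], "rot": [0, 0, 0], "jaw": 0},
  {"dp": [0, 0, 0.01], "rot": [0, 0, 0], "jaw": 0},
  {"dp": [0, 0, 0.006], "rot": [0, 0, 0], "jaw": 0},
  {"dp": [0, 0, 0.003], "rot": [0, 0, 0], "jaw": 0},
  {"dp": [0, 0, 0], "rot": [0, 0, 0], "jaw": 0},
  {"dp": [0, 0, 0], "rot": [0, 0, 0], "jaw": 0},
])

```text
time_s: 24.35
position: [0.4363, -0.0434, 0.1179]
tool_rot: [[0.946, 0.325, -0.001], [0.325, -0.946, -0.002], [-0.001, 0.001, -1.0]]
wrist_force: [0.3, -0.2, -0.9]
width: 0.0184
grasp_force: 126.8
```

```bash
python3 st.py|head -2
```

```text
24.35 [ 0.4363 -0.0434  0.1179] [ 0.3 -0.2 -0.9]
1 rows dp [0.00021, 0.00047, 0.0] rot [0.084, 0.063, 0.015] | mm 0.5 deg 0.11
```

Lower the last 2–3 mm to contact, then let go.

Emit:
play_rows([
  {"dp": [0, 0, 0.001], "rot": [0, 0, 0], "jaw": 0},
  {"dp": [0, 0, 0.001], "rot": [0, 0, 0], "jaw": 0},
  {"dp": [0, 0, 0.0005], "rot": [0, 0, 0], "jaw": 0},
  {"dp": [0, 0, 0], "rot": [0, 0, 0], "jaw": 0},
  {"dp": [0, 0, 0], "rot": [0, 0, 0], "jaw": 0},
])

```text
time_s: 24.82
position: [0.4365, -0.0435, 0.1158]
tool_rot: [[0.946, 0.325, 0.0], [0.325, -0.946, -0.002], [-0.0, 0.002, -1.0]]
wrist_force: [-0.9, -0.6, 2.8]
width: 0.0181
grasp_force: 127.6
```

Emit:
play_rows([
  {"dp": [0, 0, 0], "rot": [0, 0, 0], "jaw": 0.3},
  {"dp": [0, 0, 0], "rot": [0, 0, 0], "jaw": 0.4},
  {"dp": [0, 0, 0], "rot": [0, 0, 0], "jaw": 0.7},
  {"dp": [0, 0, 0], "rot": [0, 0, 0], "jaw": 1},
  {"dp": [0, 0, 0], "rot": [0, 0, 0], "jaw": 1},
  {"dp": [0, 0, 0], "rot": [0, 0, 0], "jaw": 1},
  {"dp": [0, 0, 0], "rot": [0, 0, 0], "jaw": 1},
  {"dp": [0, 0, 0], "rot": [0, 0, 0], "jaw": 1},
  {"dp": [0, 0, -0.01], "rot": [0, 0, 0], "jaw": 1},
  {"dp": [0, 0, -0.02], "rot": [0, 0, 0], "jaw": 1},
  {"dp": [0, 0, -0.02], "rot": [0, 0, 0], "jaw": 1},
  {"dp": [0, 0, -0.03], "rot": [0, 0, 0], "jaw": 1},
  {"dp": [0, 0, -0.03], "rot": [0, 0, 0], "jaw": 1},
  {"dp": [0, 0, -0.03], "rot": [0, 0, 0], "jaw": 1},
  {"dp": [0, 0, 0], "rot": [0, 0, 0], "jaw": 1},
  {"dp": [0, 0, 0], "rot": [0, 0, 0], "jaw": 1},
  {"dp": [0, 0, 0], "rot": [0, 0, 0], "jaw": 1},
])

```text
time_s: 26.23
position: [0.4357, -0.0431, 0.255]
tool_rot: [[0.946, 0.325, -0.001], [0.325, -0.946, -0.002], [-0.002, 0.001, -1.0]]
wrist_force: [-0.1, 0.3, -0.2]
width: 0.0858
grasp_force: 0.0
```

```bash
python3 chk.py | grep -E "red|green"; python3 - <<'E'
from station import env
from h import *
w,sd,T=pickle.load(open("chk.pkl","rb")); W=world(w,T)
m=(W[...,2]>.112)&(W[...,2]<.16)&(np.hypot(W[...,0]-.434,W[...,1]+.05)<.06)&(w["range_z"]>0); q=W[m]
q=q[abs(q[:,2]-np.median(q[:,2]))<.004]; nn=np.linalg.svd(q-q.mean(0),full_matrices=False)[2]
print("ztop",np.median(q[:,2]),cv2.minAreaRect((q[:,:2]*1000).astype(np.float32)),nn[2])
print(env.observe()["position"],env.observe()["time_s"])
cv2.imwrite("pics/end.png",cv2.resize(sd["frame"],(800,600),interpolation=cv2.INTER_CUBIC))
E
```

```text
red 42 pix [308.5 222.6] hz,up,n [  1.6 -31.9  -1. ] ang -87.2
green 21 pix [304.3 229.8] hz,up,n [  2.1 -49.1  -2.1] ang -87.5
ztop 0.12366816171613593 ((434.69610595703125, -43.820228576660156), (89.54210662841797, 19.873397827148438), 18.729652404785156) [ 0.0025975  -0.00399396  0.99998865]
[ 0.43511242 -0.04297945  0.25402202] 26.3333
```

View pics/end.png

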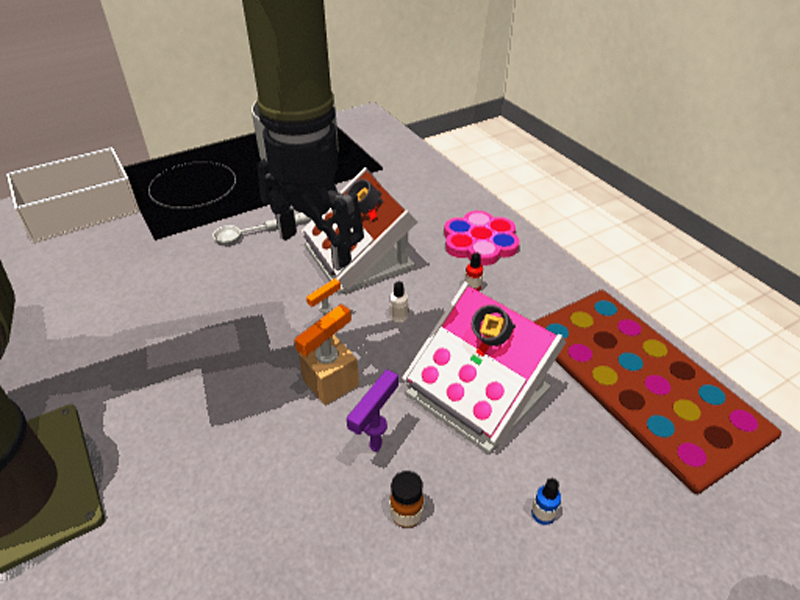

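The key is back in the stand at (323,345), at the same handle height as before (0.1237 m). The red tongue at (481,348) points at the green mark at (476,359), and everything else stands where it was. I hand in.

```bash
python3 -c "
from station import env
print(env.sign_off())"
```

```text
the job is handed in; nothing more can be done
None
```

The pink mould is locked: its red tongue is at the stop and points at the green mark. The orange key is back upright and fully down in its stand, the brown mould's lock was not touched, and the bottles, jar and spoon are where they were. I handed the job in at about 26 s; no verdict was shown.

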